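# Catch the practice blocks, park the dish and lay out the instruments

## Task

Get this microsurgery practice place ready: hold the blue dish up under the mouth of the chute, push its front wall against the red paddle until every practice block has slid down into the dish without one landing on the bench, then set the dish with all its blocks flat inside the rim of the steel pad, square to it. Lay every instrument on the bench flat in the tray compartment of its handle's colour, tip pointing away from the robot. Leave the bottle, the jar and the black well block where they are.

Things in the scene. Friction and masses are not known exactly. Their poses are not given: they have to be found in the camera images.
- table: the white bench top, its surface at z = 0.
- dispenser: fixed dispenser: a straight, open-topped, slippery white chute on a grey post, two lanes of 38 mm side by side, walls 30 mm, sloping down at 30 degrees to its mouth, which faces the robot. Origin on the bench straight below the flap's hinge; +x points horizontally up the chute, away from the mouth; z up. Post and foot stand at x > 80 mm; below the chute it is free in front of them.
- hinge_point (a point): middle of the flap's level hinge, across the mouth of the chute, 170 mm above the bench; axes as the dispenser's. Once the flap is open the chute empties by itself in about a second and the blocks land in a dish held below, 10 to 100 mm in front of (-x) the hinge.
- flap (a joint): angle of the red flap (rad), 0 shut to 1.6 fully open. One bent piece: above the hinge a stop plate 28 mm high holds the blocks back; below it hangs the paddle. Pushing the paddle level towards the post (dispenser +x) swings the plate forward and down until it continues the chute. The blocks slide out over it from about 1.3 rad on. A weak spring (under 3 N at the paddle) shuts it when let go.
- paddle_end (a point): middle of the free lower edge of the paddle, which is 70 mm long and 50 mm wide; shut, it lies 53 mm in front of (-x) and 46 mm below the hinge. Pushed by a wall whose rim is 40 mm below the hinge, it moves from when the wall's outer face is about 44 mm in front of the hinge; the flap is at about 1.5 rad when that face is 29 mm behind the hinge.
- dish_c (a point): centre of the blue catching dish, 25 mm above its underside. Open tray 130 mm long (x) by 108 mm wide (y), walls and floor 4 mm; side walls and front (+x) wall 50 mm high, back (-x) wall 80 mm. 120 g; stands upright on the bench at first.
- dish_grip (a point): where to grip the dish: middle of the white upright fin behind its back wall, 90 mm from the dish centre along the dish's -x and 62.5 mm above its underside. The fin is 12 mm thick (y), 47 mm long (x, 65 to 112 mm behind the dish centre) and 45 mm high (40 to 85 mm above the underside). Axes as the dish's.
- pad: fixed steel parking pad for the dish, 166 mm (x) by 144 mm (y), floor 4 mm above the bench inside a rim 4 mm wide and 10 mm high. Origin on the bench under its centre; its +x (long) axis points away from the robot. The dish stands on the floor within the rim with its long axis along the pad's; its handle passes above the rim.
- lane0 (a point): centre of the floor of the green compartment (floor coloured green), 165 mm long (x) by 52 mm wide (y) inside, one of four side by side in the fixed white tray (177 x 238 mm); walls and dividers 6 mm thick, their tops 8 mm above this floor, which is 4 mm above the bench. +x points along the compartment away from the robot, z up.
- lane1 (a point): centre of the floor of the orange compartment (floor coloured orange), 165 mm long (x) by 52 mm wide (y) inside, one of four side by side in the fixed white tray (177 x 238 mm); walls and dividers 6 mm thick, their tops 8 mm above this floor, which is 4 mm above the bench. +x points along the compartment away from the robot, z up.
- lane2 (a point): centre of the floor of the yellow compartment (floor coloured yellow), 165 mm long (x) by 52 mm wide (y) inside, one of four side by side in the fixed white tray (177 x 238 mm); walls and dividers 6 mm thick, their tops 8 mm above this floor, which is 4 mm above the bench. +x points along the compartment away from the robot, z up.
- lane3 (a point): centre of the floor of the red compartment (floor coloured red), 165 mm long (x) by 52 mm wide (y) inside, one of four side by side in the fixed white tray (177 x 238 mm); walls and dividers 6 mm thick, their tops 8 mm above this floor, which is 4 mm above the bench. +x points along the compartment away from the robot, z up.
- spatula_grip (a point): spatula with a green handle and a flat steel blade, 132 mm long and lying flat, 50 g; may be absent. Point in the handle at the balance point, half-way up (9 mm above the underside), 20 mm behind the middle. The handle is 78 mm long (from 46 mm behind this point to 32 mm ahead of it), 20 mm wide, 18 mm high. +x points to the tip (86 mm ahead), z up.
- brush_grip (a point): brush with an orange handle, steel ferrule and dark bristle block (a rigid piece), 132 mm long and lying flat, 50 g; may be absent. Point in the handle at the balance point, half-way up (9 mm above the underside), 20 mm behind the middle. The handle is 78 mm long (from 46 mm behind this point to 32 mm ahead of it), 20 mm wide, 18 mm high. +x points to the tip (86 mm ahead), z up.
- hook_grip (a point): hook with a yellow handle and a thin steel shank bent sideways at its end, 132 mm long and lying flat, 50 g; may be absent. Point in the handle at the balance point, half-way up (9 mm above the underside), 20 mm behind the middle. The handle is 78 mm long (from 46 mm behind this point to 32 mm ahead of it), 20 mm wide, 18 mm high. +x points to the tip (86 mm ahead), z up.
- scoop_grip (a point): scoop with a red handle, a thin steel shank and a round steel end, 132 mm long and lying flat, 50 g; may be absent. Point in the handle at the balance point, half-way up (9 mm above the underside), 20 mm behind the middle. The handle is 78 mm long (from 46 mm behind this point to 32 mm ahead of it), 20 mm wide, 18 mm high. +x points to the tip (86 mm ahead), z up.
- block0_c (a point): centre of a black practice block with a white round dot on its top, 34 x 34 x 28 mm, 22 g; three or four of them wait in the chute at first, the others are absent.
- block1_c (a point): centre of a black practice block with a white round dot on its top, 34 x 34 x 28 mm, 22 g; three or four of them wait in the chute at first, the others are absent.
- block2_c (a point): centre of a black practice block with a white round dot on its top, 34 x 34 x 28 mm, 22 g; three or four of them wait in the chute at first, the others are absent.
- block3_c (a point): centre of a black practice block with a white round dot on its top, 34 x 34 x 28 mm, 22 g; three or four of them wait in the chute at first, the others are absent.
- bottle: centre of the underside of a capped amber bottle, 56 mm across and 130 mm high; not to be disturbed.
- well_block: centre of the underside of a black block with six white wells, 90 x 70 x 35 mm, 0.5 kg; not to be disturbed.
- jar: centre of the underside of a clear lidded jar, 64 mm across and 70 mm high; not to be disturbed.
Mind the look-alikes: they are no part of the job. What is shaped like the part that bears brush_grip but purple or white is not meant. Of the things shaped like the part that bears spatula_grip, the green one is meant.

How it is judged:
On the way, in this order (a step that is already met when the one before it is completed fails the run):
1. the flap is pushed open while the dish is held up clear of the bench in front of the chute (value of joint flap above 0.35 rad and height (world z) of dish_c above 0.055 m and horizontal distance between dish_c and hinge_point below 0.13 m and contact force between the fingers and dish above 0.5 N).
2. every practice block is in the dish while the dish is held up clear of the bench (x of block0_c in the frame of dish_c between -0.062 and 0.062 m and y of block0_c in the frame of dish_c between -0.051 and 0.051 m and z of block0_c in the frame of dish_c between -0.023 and 0.055 m and x of block1_c in the frame of dish_c between -0.062 and 0.062 m and y of block1_c in the frame of dish_c between -0.051 and 0.051 m and z of block1_c in the frame of dish_c between -0.023 and 0.055 m and x of block2_c in the frame of dish_c between -0.062 and 0.062 m and y of block2_c in the frame of dish_c between -0.051 and 0.051 m and z of block2_c in the frame of dish_c between -0.023 and 0.055 m and x of block3_c in the frame of dish_c between -0.062 and 0.062 m and y of block3_c in the frame of dish_c between -0.051 and 0.051 m and z of block3_c in the frame of dish_c between -0.023 and 0.055 m and height (world z) of dish_c above 0.055 m and contact force between the fingers and dish above 0.5 N), for 0.2 s.
At the end, for the whole second after the job is handed in: all blocks are in the dish; the dish stands flat on the pad, within 20 mm of its centre along each axis and 15 degrees of its long axis; each instrument lies flat near the middle of its colour's compartment, within 14 degrees, tip away from the robot; the gripper touches nothing (x of block0_c in the frame of dish_c between -0.062 and 0.062 m and y of block0_c in the frame of dish_c between -0.051 and 0.051 m and z of block0_c in the frame of dish_c between -0.023 and 0.055 m and x of block1_c in the frame of dish_c between -0.062 and 0.062 m and y of block1_c in the frame of dish_c between -0.051 and 0.051 m and z of block1_c in the frame of dish_c between -0.023 and 0.055 m and x of block2_c in the frame of dish_c between -0.062 and 0.062 m and y of block2_c in the frame of dish_c between -0.051 and 0.051 m and z of block2_c in the frame of dish_c between -0.023 and 0.055 m and x of block3_c in the frame of dish_c between -0.062 and 0.062 m and y of block3_c in the frame of dish_c between -0.051 and 0.051 m and z of block3_c in the frame of dish_c between -0.023 and 0.055 m and x of dish_c in the frame of pad between -0.02 and 0.02 m and y of dish_c in the frame of pad between -0.02 and 0.02 m and z of dish_c in the frame of pad below 0.034 m and angle between dish_c's own z axis and vertical below 0.08 rad and angle between the x axis of dish_c and the x axis of pad, either way round below 0.26 rad and x of spatula_grip in the frame of lane0 between -0.041 and 0.001 m and y of spatula_grip in the frame of lane0 between -0.021 and 0.021 m and z of spatula_grip in the frame of lane0 between 0.004 and 0.015 m and angle between the x axis of spatula_grip and the x axis of lane0, either way round below 0.25 rad and x of lane0 in the frame of spatula_grip above 0.002 m and angle between spatula_grip's own x axis and vertical between 1.42 and 1.72 rad and x of brush_grip in the frame of lane1 between -0.041 and 0.001 m and y of brush_grip in the frame of lane1 between -0.021 and 0.021 m and z of brush_grip in the frame of lane1 between 0.004 and 0.015 m and angle between the x axis of brush_grip and the x axis of lane1, either way round below 0.25 rad and x of lane1 in the frame of brush_grip above 0.002 m and angle between brush_grip's own x axis and vertical between 1.42 and 1.72 rad and x of hook_grip in the frame of lane2 between -0.041 and 0.001 m and y of hook_grip in the frame of lane2 between -0.021 and 0.021 m and z of hook_grip in the frame of lane2 between 0.004 and 0.015 m and angle between the x axis of hook_grip and the x axis of lane2, either way round below 0.25 rad and x of lane2 in the frame of hook_grip above 0.002 m and angle between hook_grip's own x axis and vertical between 1.42 and 1.72 rad and x of scoop_grip in the frame of lane3 between -0.041 and 0.001 m and y of scoop_grip in the frame of lane3 between -0.021 and 0.021 m and z of scoop_grip in the frame of lane3 between 0.004 and 0.015 m and angle between the x axis of scoop_grip and the x axis of lane3, either way round below 0.25 rad and x of lane3 in the frame of scoop_grip above 0.002 m and angle between scoop_grip's own x axis and vertical between 1.42 and 1.72 rad and contact force between the fingers and anything else below 0.2 N).
It fails at once if a practice block lands on the bench (contact force between any of block0, block1, block2, block3 and table above 0.05 N).
It fails at once if the bottle is moved more than 25 mm or tipped (distance of bottle from where it was at the start of the episode above 0.025 m or angle between bottle's own z axis and vertical above 0.3 rad).
It fails at once if the well block is moved more than 25 mm or tipped (distance of well_block from where it was at the start of the episode above 0.025 m or angle between well_block's own z axis and vertical above 0.3 rad).
It fails at once if the jar is moved more than 25 mm or tipped (distance of jar from where it was at the start of the episode above 0.025 m or angle between jar's own z axis and vertical above 0.3 rad).
Of block2, block3 only 1 to 2 are there at a start; the rules pass over those that are not, and their reading is None.
Of spatula, brush, hook, scoop only 3 to 4 are there at a start; the rules pass over those that are not, and their reading is None.
At some moment in a run one of spatula, brush, hook, scoop may be knocked a few centimetres aside while the robot is not near it.
It also fails if it takes over 192 s, if anything falls off the work surface, if the arm or the gripper's body presses on something with over 40 N, if the wrist force passes 120 N, or if a joint passes its speed limit or range.

## Robot

A 7-joint arm with a two-finger parallel gripper is mounted at the origin on the work surface. World frame = base frame: x ahead of the robot, y to its left, z up, the work surface at z = 0. Lengths are in m, angles in rad, forces in N, time in s.
With the tool pointing down it reaches from about 0.425 to 0.925 m from the base axis. Payload 6.8 kg.
Tool frame: the origin (TCP) lies at the very end of the fingers, on their centre line; the grasp point (between the pads) lies 19 mm behind it; z points along the fingers, x is the direction in which the jaws open and shut, and the axes are right-handed (so a half turn about z gives the same grasp; the last joint's range is limited). The gripper opens to 85 mm and grips with 20 to 120 N. Pads are 22 mm wide; open, the fingers measure 114 mm over their backs; the gripper's body (76 mm by 85 mm) begins 54 mm behind the grasp point. The pads swing forward as they close: fully open they stand 13 mm farther back than shut.
Start: joints at [-1.365, 0.477, 0.022, 1.555, -0.011, 1.109, -0.083], TCP at [0.208, 0.642, 0.231] pointing down, gripper open.
Joint ranges: [-2.96, 2.96], [-0.34, 2.1], [-1.41, 1.46], [0.24, 2.44], [-1.37, 4.51], [0.17, 1.92], [-2.96, 2.96]. Speed limits (rad/s): [2.39, 2.39, 3.14, 3.14, 3.14, 3.14, 3.14].

## Interface

Orientations are given as a rotation vector (axis times angle).
In Python, from bench import get_obs, imaging, hand_in gives the robot as it stands.
- The arm moves only by the tool send_rows, never from a script. Its argument "motion" is a list of rows, each an object with "dp": the shift along the world's x, y, z in m, a list of three; "rot": the turn, a rotation vector about the world's x, y, z in rad, a list of three; "grip": the finger opening in m, from 0 to 0.0854. In form: [{"dp": [dx, dy, dz], "rot": [ax, ay, az], "grip": grip}, ...]. A call has 1 to 20 rows; each row shifts and turns the pose as measured when the row begins; what a row does not reach is not made up. A row lasts 1/8 s, in which the tool goes at most 62.5 mm and 10.7 degrees, less where a joint would pass 70% of its speed; a pose out of reach is approached as far as the arm can. A call is refused whole if a number of a shift passes 0.0625 or a number of a turn 0.188, either way. A call with a gripper value outside its range is refused whole. The fingers move at their own pace and stop on an object; "grip_force" is the grip in N (left out, the last holds). Time passes only in rows, so rows that do not move let the fingers close. It gives the time, the measured TCP pose, the force and the opening at its end, in the units of the state.
- get_obs(): the state, without advancing time (a new reading comes with each control period).
- imaging.grab_frame(name): name is "scene" or "top" or "wrist"; returns a dict with "img" (400x640x3 uint8, red, green, blue), "fx", "fy", "cx", "cy" (pixels), "D" ([k1, k2, p1, p2, k3] as OpenCV has them; the pictures are not rectified), "R" (3x3) and "t" (3): a world point X has camera coordinates R X + t. Camera axes: x right, y down, z forward; pixel columns grow to the right and rows downward; lengths in m; the calibration is good to about 2 mm. A picture is of the moment at which its call begins. There is no depth.
- hand_in(): hands the job in, once; it reports no verdict.
The state is a dict: "clock": time; "joints": joint angles; "qvel": joint speeds; "tau": joint torques, N m; "tcp_pos": TCP position; "orientation": TCP orientation; "contact_force": force on the tool from outside, world axes, zero at the start; "moment": the same for the moment, N m; "grip_width": finger opening in m.
Only numpy, scipy, OpenCV 4.12 (cv2) and the standard library are available. Lean on these libraries where they do the work, as an engineer would, in place of code of your own. Each camera call takes 0.05 s, during which the arm holds its last target. There are 200 camera calls.

## Working session

There is one attempt and no reset: what is moved stays moved. The work goes in short steps, Python scripts to look and compute and a tool call to move; the robot and the scene stay as the last step left them, time stands still between calls to the robot, and variables do not carry over. Pictures are saved under pics/ and viewed, about 12 in all and at most 16, crops included, and the job is handed in when it is done.

Besides the shell and the picture viewer there is one more tool, called after "Emit:" as name(argument=value, ...) on one line, values as JSON. send_rows: Moves the arm, as the interface text tells. Its arguments: {"type":"object","properties":{"motion":{"type":"array","items":{"type":"object","properties":{"dp":{"type":"array","items":{"type":"number"}},"rot":{"type":"array","items":{"type":"number"}},"grip":{"type":"number"}}}},"grip_force":{"type":"number"}},"required":["motion"]}

```bash
mkdir -p pics; ls
python3 - <<'E'
from bench import get_obs, imaging
import cv2
print(get_obs())
for n in ["scene","top"]:
    f=imaging.grab_frame(n); cv2.imwrite(f"pics/{n}0.png",cv2.resize(f["img"][:,:,::-1],(800,500)))
    print(n,{k:f[k] for k in f if k!="img"}, -f["R"].T@f["t"])
E
```

```text
pics
{'clock': 0.0, 'joints': array([-1.3651098 ,  0.47781264,  0.02234497,  1.55647424, -0.01150492,
        1.10928385, -0.08309253]), 'qvel': array([-2.90287158e-05, -4.33737653e-04,  9.32431596e-05,  1.74555452e-03,
        3.47463129e-04, -3.23237087e-04, -9.20815469e-04]), 'tau': array([ 8.28466054e-04, -5.96461451e+01,  1.60798654e+00, -2.81193852e+01,
        1.24190294e-02,  9.49870358e-03, -1.56503990e-05]), 'tcp_pos': array([0.20817859, 0.64146417, 0.23030779]), 'orientation': array([ 2.54027021e+00,  1.84638045e+00, -2.21738599e-03]), 'contact_force': array([-0.5870772 , -0.51650953,  0.8539624 ]), 'moment': array([ 0.04894245, -0.02746527, -0.01244475]), 'grip_width': 0.0852571160321183}
scene {'fx': 422.7601092604106, 'fy': 422.7601092604106, 'cx': 327.1334072643518, 'cy': 200.82346732835185, 'D': array([0.01713209, 0.        , 0.        , 0.        , 0.        ]), 'R': array([[ 0.86043373,  0.50926316,  0.01745922],
       [ 0.38319862, -0.62409487, -0.68092908],
       [-0.33587588,  0.5925847 , -0.73214122]]), 't': array([-0.4727545 , -0.09286771,  1.62141474])} [ 0.98695481 -0.77802737  1.13212217]
top {'fx': 501.4608799333695, 'fy': 501.4608799333695, 'cx': 317.26303910727125, 'cy': 200.3100743889917, 'D': array([-0.07230499,  0.        ,  0.        ,  0.        ,  0.        ]), 'R': array([[ 0.02384354, -0.99971424,  0.00171122],
       [-0.98730679, -0.02381641, -0.15702893],
       [ 0.15702481,  0.00205463, -0.98759252]]), 't': array([0.02312805, 0.51036117, 1.32977399])} [0.29452408 0.03254423 1.39337674]
```

View pics/scene0.png

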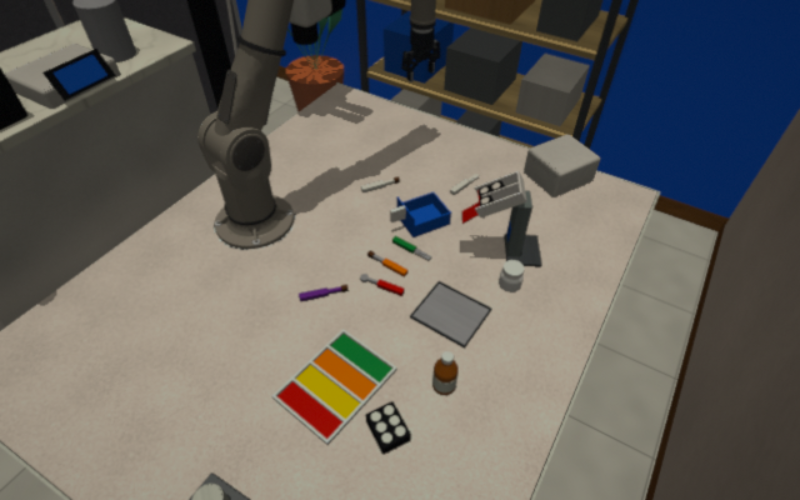

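View pics/top0.png

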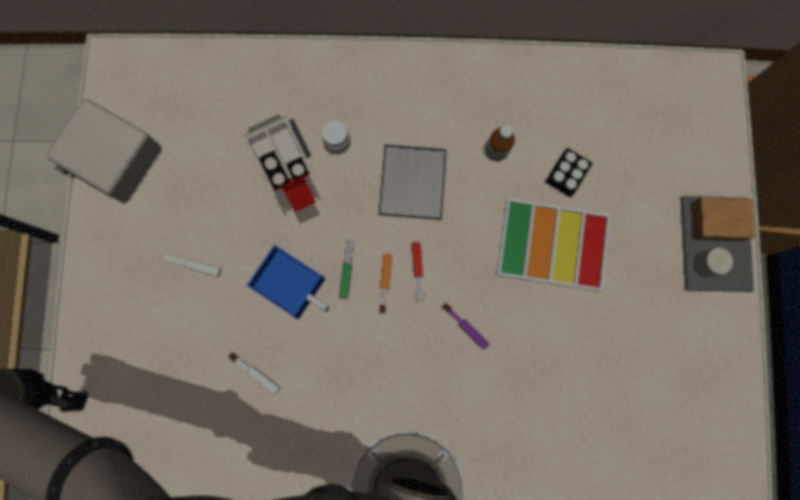

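Overview: three instruments (green spatula, orange brush, red scoop; the last two pointing towards the robot), no hook. Three blocks are visible in the chute. Next, enlarged crops.

```bash
cat > h.py <<'E'
import numpy as np, cv2, os
from bench import get_obs, imaging, hand_in
def K(f): return np.array([[f["fx"],0,f["cx"]],[0,f["fy"],f["cy"]],[0,0,1]])
def ray(f,p):
    u=cv2.undistortPoints(np.array([[p]],float),K(f),f["D"])[0,0]
    return -f["R"].T@f["t"], f["R"].T@np.array([u[0],u[1],1])
def onz(f,p,z):
    c,d=ray(f,p); return c+d*(z-c[2])/d[2]
def tri(f1,p1,f2,p2):
    c1,d1=ray(f1,p1);c2,d2=ray(f2,p2);d1/=np.linalg.norm(d1);d2/=np.linalg.norm(d2)
    s=np.linalg.lstsq(np.c_[d1,-d2],c2-c1,rcond=None)[0]
    a,b=c1+s[0]*d1,c2+s[1]*d2
    return (a+b)/2,np.linalg.norm(a-b)
def proj(f,X): return cv2.projectPoints(np.atleast_2d(X).astype(float),cv2.Rodrigues(f["R"])[0],f["t"],K(f),f["D"])[0][:,0]
def crop(f,x0,y0,x1,y1,s,name,step=20):
    im=cv2.resize(f["img"][y0:y1,x0:x1,::-1],None,fx=s,fy=s,interpolation=cv2.INTER_CUBIC)
    for x in range(-(-x0//step)*step,x1,step):
        cv2.line(im,((x-x0)*s,0),((x-x0)*s,6),(0,255,255),1); cv2.putText(im,str(x),((x-x0)*s+2,14),0,.35,(0,255,255),1)
    for y in range(-(-y0//step)*step,y1,step):
        cv2.line(im,(0,(y-y0)*s),(6,(y-y0)*s),(0,255,255),1); cv2.putText(im,str(y),(2,(y-y0)*s+12),0,.35,(0,255,255),1)
    cv2.imwrite(name,im)
def blobs(f,lo,hi,amin=20):
    m=cv2.inRange(cv2.cvtColor(f["img"],cv2.COLOR_RGB2HSV),lo,hi)
    n,l,st,ce=cv2.connectedComponentsWithStats(m)
    return [(ce[i],st[i],cv2.minAreaRect(np.argwhere(l==i)[:,::-1].astype(np.float32))) for i in range(1,n) if st[i][4]>=amin]
E
python3 - <<'E'
from h import *
import pickle
T=imaging.grab_frame("top");S=imaging.grab_frame("scene");pickle.dump((T,S),open("f0.pkl","wb"))
crop(T,180,80,310,260,3,"pics/a.png"); 
crop(S,300,120,450,270,4,"pics/b.png")
a=cv2.imread("pics/a.png")
cols={"green":((45,120,40),(85,255,255)),"orange":((8,150,90),(16,255,255)),"yellow":((20,150,90),(32,255,255)),"red":((0,170,60),(5,255,255)),"blue":((105,150,60),(125,255,255))}
for n,(lo,hi) in cols.items():
    for nm,f in(("T",T),("S",S)):
        for c,s,r in blobs(f,lo,hi,30): print(n,nm,c.round(1),s[:5],np.round(onz(f,c,.009),3), [np.round(x,1) for x in r])
E
```

```text
green T [412.7 190.5] [402 163  22  56 829] [ 0.549 -0.232  0.009] [array([412.7, 190.4]), array([15.3, 54.3]), np.float64(7.4)]
green T [275.9 223.9] [273 212   7  25 111] [0.446 0.149 0.009] [array([275.9, 224. ]), array([ 4.5, 24.6]), np.float64(7.1)]
green S [267.1  15.4] [263   9  10  16  82] [-0.62   1.261  0.009] [array([266.3,  15.1]), array([ 7.8, 16.6]), np.float64(39.8)]
green S [322.9 195.1] [315 190  17  11  83] [0.444 0.148 0.009] [array([322.9, 195.1]), array([17.9,  4.6]), np.float64(29.1)]
green S [288.7 285.6] [265 268  48  37 667] [ 0.552 -0.234  0.009] [array([288.6, 285.2]), array([48.9, 14.2]), np.float64(36.5)]
orange T [433.1 193.5] [423 166  22  56 862] [ 0.542 -0.29   0.009] [array([433.1, 193.5]), array([15.8, 54.8]), np.float64(7.1)]
orange T [308.4 216.6] [305 204   8  26 141] [0.468 0.059 0.009] [array([308.5, 216.5]), array([ 5.4, 25.4]), np.float64(5.7)]
orange S [249.7  55.7] [229  45  45  22 563] [-0.409  0.818  0.009] [array([251. ,  55.5]), array([21., 44.]), np.float64(90.0)]
orange S [315.6 213.3] [306 207  20  14 117] [0.468 0.058 0.009] [array(
[... 2812 characters left out ...]
  0.009] [array([64., 59.]), array([20.6, 37.6]), np.float64(63.4)]
blue S [305.8  70.9] [295  63  26  16 257] [-0.078  0.847  0.009] [array([306.1,  71.4]), array([26.2, 10.8]), np.float64(18.4)]
blue S [361.3  88.6] [353  82  20  14 168] [0.236 0.853 0.009] [array([361.7,  88.9]), array([19. ,  9.5]), np.float64(18.4)]
blue S [467.9 105.8] [464  94  10  21  68] [0.72  0.987 0.009] [array([468.1, 103.6]), array([ 4.4, 21.2]), np.float64(17.1)]
blue S [417.8 107.3] [400  98  42  18 373] [0.528 0.853 0.009] [array([419.6, 108.2]), array([41.7, 10.1]), np.float64(18.4)]
blue S [340.3 171.2] [319 155  41  34 726] [0.435 0.293 0.009] [array([340.2, 168.6]), array([30.9, 34.3]), np.float64(69.4)]
```

View pics/a.png

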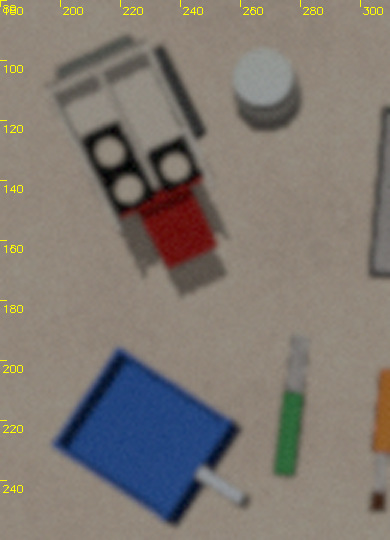

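View pics/b.png

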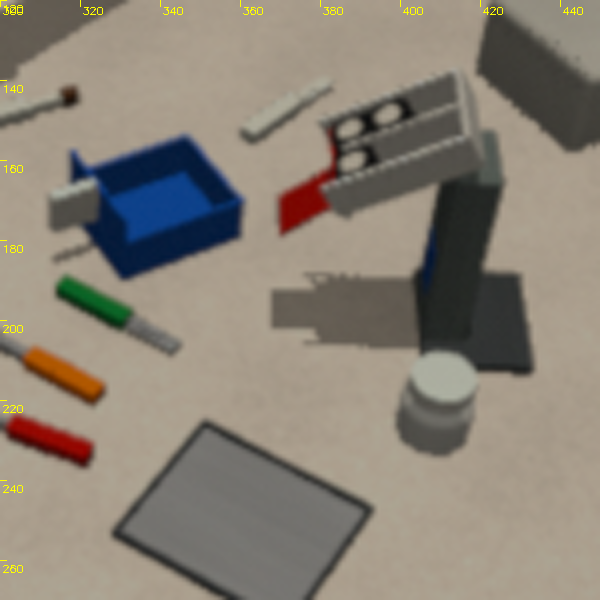

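Three blocks: two dots in the left (+y) lane and one in the right. Dish, paddle and pad corners are readable in both views, so I'll triangulate and fit.

```bash
cat > m.py <<'E'
from h import *
import pickle
T,S=pickle.load(open("f0.pkl","rb"))
P={"dotF":((223.3,142.7),(388,151.5)),"dotR":((216.7,130.7),(397.5,148.3)),"dotr":((238.3,135.3),(389.3,160.3)),
"padl":((236.7,169.3),(369.8,169)),"padr":((252,162.3),(370.5,179)),
"dishFL":((198,228.3),(346.5,154.3)),"dishFR":((220,196.7),(360.5,170)),"finIn":((246.7,235.3),(324.3,165)),"finOut":((261.7,246.7),(312.5,167.5)),
"Pul":((307.2,116.8),(351.5,225.5)),"Pur":((356.8,119.2),(393,247.5)) if 0 else ((307.2,116.8),(393,247.5))}
for k,(a,b) in P.items():
    X,e=tri(T,a,S,b); print(k,X.round(4),"gap mm",round(e*1e3,1))
z=.05
print("dish front rim",onz(T,P["dishFL"][0],.05).round(4),onz(T,P["dishFR"][0],.05).round(4))
print("dish back",onz(T,(238,254.7),.08).round(4),onz(T,(260,223.3),.08).round(4))
print("fin",onz(T,P["finIn"][0],.085).round(4),onz(T,P["finOut"][0],.085).round(4))
print("paddle",onz(T,P["padl"][0],.124).round(4),onz(T,P["padr"][0],.124).round(4))
print("pad T",[onz(T,np.array(p)/1.25,.01).round(4)[:2] for p in((384,146),(446,149),(441,219),(380,213))])
print("pad S",[onz(S,p,.01).round(4)[:2] for p in((351.5,225.5),(393,247.5),(328.7,253.2))])
E
python3 m.py
python3 - <<'E'
from h import *
import pickle
T,S=pickle.load(open("f0.pkl","rb"))
# lanes: fit rect orientation in world
for n,lo,hi in(("green",(45,120,40),(85,255,255)),("orange",(8,150,90),(16,255,255)),("yellow",(20,150,90),(32,255,255)),("red",(0,170,60),(5,255,255))):
    for nm,f in(("T",T),("S",S)):
        for c,s,r in blobs(f,lo,hi,60):
            if nm=="S" and c[1]<150: continue
            z=.004 if s[4]>400 else .012
            m=cv2.inRange(cv2.cvtColor(f["img"],cv2.COLOR_RGB2HSV),lo,hi)[s[1]:s[1]+s[3],s[0]:s[0]+s[2]]
            q=np.array([onz(f,(x+s[0],y+s[1]),z)[:2] for y,x in np.argwhere(m)]).astype(np.float32)
            b=cv2.boxPoints(cv2.minAreaRect(q)); mu=q.mean(0); w,v=np.linalg.eigh(np.cov(q.T)); v=v[:,1]*np.sign(v[0,1])
            rc=cv2.minAreaRect(q)
            print(n,nm,"cent",mu.round(3),"rect",np.round(rc[0],3),np.round(rc[1],3),"yaw",np.degrees(np.arctan2(v[1],v[0])).round(1))
E
```

```text
dotF [0.6213 0.2691 0.209 ] gap mm 3.5
dotR [0.6471 0.284  0.2235] gap mm 3.6
dotr [0.6422 0.2341 0.2057] gap mm 4.5
padl [0.5737 0.2467 0.124 ] gap mm 2.2
padr [0.5953 0.2091 0.117 ] gap mm 3.5
dishFL [0.4249 0.3573 0.0431] gap mm 0.9
dishFR [0.5138 0.3022 0.0458] gap mm 3.6
finIn [0.4059 0.218  0.0851] gap mm 1.2
finOut [0.378  0.178  0.0902] gap mm 4.4
Pul [0.6757 0.0316 0.1259] gap mm 106.7
Pur [ 0.7614  0.071  -0.0015] gap mm 1.7
dish front rim [0.4239 0.3553 0.05  ] [0.5117 0.3003 0.05  ]
dish back [0.3545 0.2389 0.08  ] [0.4384 0.1847 0.08  ]
fin [0.4054 0.2177 0.085 ] [0.3766 0.1772 0.085 ]
paddle [0.5727 0.246  0.124 ] [0.5922 0.2071 0.124 ]
pad T [array([0.7568, 0.0701]), array([ 0.7532, -0.0726]), array([ 0.5885, -0.063 ]), array([0.599 , 0.0749])]
pad S [array([0.6028, 0.0743]), array([0.7643, 0.063 ]), array([ 0.5949, -0.0672])]
green T cent [ 0.55  -0.233] rect [ 0.551 -0.233] [0.043 0.157] yaw -7.7
green T cent [0.445 0.149] rect [0.445 0.148] [0.012 0.068] yaw -5.2
green S cent [0.445 0.145] rect [0.445 0.145] [0.021 0.071] yaw -6.8
green S cent [ 0.549 -0.232] rect [
[... 189 characters left out ...]
S cent [0.469 0.056] rect [0.469 0.056] [0.025 0.079] yaw -5.5
orange S cent [ 0.541 -0.289] rect [ 0.54  -0.289] [0.047 0.16 ] yaw -7.9
yellow T cent [ 0.535 -0.349] rect [ 0.535 -0.349] [0.044 0.157] yaw -7.6
yellow S cent [ 0.534 -0.347] rect [ 0.532 -0.346] [0.048 0.161] yaw -7.9
red T cent [0.641 0.263] rect [0.641 0.263] [0.07  0.053] yaw 29.0
red T cent [ 0.527 -0.406] rect [ 0.528 -0.406] [0.043 0.156] yaw -7.7
red T cent [ 0.497 -0.009] rect [ 0.496 -0.009] [0.068 0.014] yaw 6.2
red S cent [0.55  0.368] rect [0.554 0.375] [0.105 0.036] yaw 87.5
red S cent [ 0.497 -0.013] rect [ 0.497 -0.013] [0.075 0.022] yaw 4.9
red S cent [ 0.526 -0.405] rect [ 0.524 -0.404] [0.047 0.158] yaw -7.7
```

Emit:
send_rows(motion=[{"dp":[0.0163,-0.0405,0],"rot":[0,0,-0.165],"grip":0.085},{"dp":[0.0163,-0.0405,0],"rot":[0,0,-0.165],"grip":0.085},{"dp":[0.0163,-0.0405,0],"rot":[0,0,-0.165],"grip":0.085},{"dp":[0.0163,-0.0405,0],"rot":[0,0,-0.165],"grip":0.085},{"dp":[0.0163,-0.0405,0],"rot":[0,0,-0.165],"grip":0.085},{"dp":[0.0163,-0.0405,0],"rot":[0,0,-0.165],"grip":0.085},{"dp":[0.0163,-0.0405,0],"rot":[0,0,-0.165],"grip":0.085},{"dp":[0.0163,-0.0405,0],"rot":[0,0,-0.165],"grip":0.085},{"dp":[0.0163,-0.0405,0],"rot":[0,0,-0.165],"grip":0.085},{"dp":[0.0163,-0.0405,0],"rot":[0,0,-0.165],"grip":0.085},{"dp":[0.0163,-0.0405,0],"rot":[0,0,-0.165],"grip":0.085},{"dp":[0,0,0],"rot":[0,0,0],"grip":0.085}], grip_force=80)

```text
clock: 1.7
tcp_pos: [0.3893, 0.1811, 0.2295]
orientation: [-2.989, 0.955, 0.001]
contact_force: [-0.4, 0.5, 0.6]
grip_width: 0.085
```

```bash
cat >> h.py <<'E'
from scipy.spatial.transform import Rotation as Ro
def st():
    o=get_obs(); R=Ro.from_rotvec(o["orientation"]).as_matrix()
    print("t",round(o["clock"],2),"tcp",o["tcp_pos"].round(4),"xyaw",np.degrees(np.arctan2(R[1,0],R[0,0])).round(1),"z",R[:,2].round(3),"j",o["joints"].round(2),"F",o["contact_force"].round(1),"w",round(o["grip_width"],4))
    return o
E
python3 - <<'E'
from h import *
import pickle
st(); f=imaging.grab_frame("wrist"); pickle.dump(f,open("w1.pkl","wb"))
crop(f,0,0,640,400,1,"pics/w1.png",40)
print((-f["R"].T@f["t"]).round(3))
for X in ([.388,.196,.085],[.432,.27,0.004]): print(proj(f,X))
E
```

```text
t 1.7 tcp [0.3893 0.1811 0.2295] xyaw -35.4 z [ 0.     0.004 -1.   ] j [-1.08  0.05  0.53  2.14 -0.04  0.95 -1.15] F [-0.4  0.5  0.6] w 0.085
[0.427 0.233 0.373]
[[309.85235858 170.41748474]]
[[305.15338491  76.52477494]]
```

View pics/w1.png

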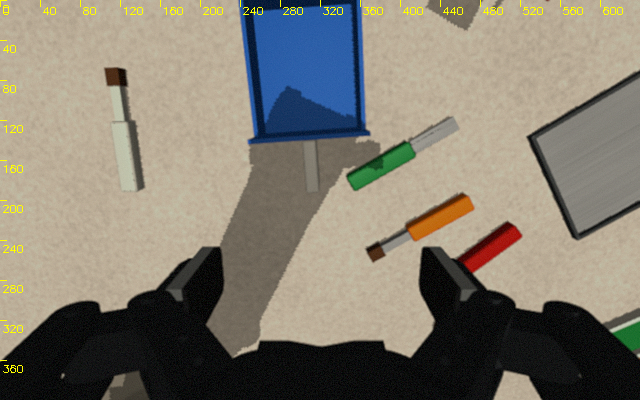

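The wrist view shows the fin from (310,140) to (312.5,190) and the back rim from (250,141) to (369,133). The green, orange and red tools and the pad are visible as well.

Run:
```python
from h import *
import pickle
f=pickle.load(open("w1.pkl","rb"))
a=onz(f,(310.5,140),.085);b=onz(f,(312.5,191),.085);l=onz(f,(250,141),.08);r=onz(f,(369,133),.08)
print(a,b,np.linalg.norm(a-b),np.degrees(np.arctan2(*(a-b)[1::-1])));print(l,r,np.linalg.norm(l-r),np.degrees(np.arctan2(*(l-r)[1::-1]))-90)
print("mid",(a+b)/2)
print("spat",onz(f,(349,182),.012),onz(f,(413,149),.012),"tip",onz(f,(457,122),.003),"brush",onz(f,(472,202),.012),onz(f,(409,233),.012),"scoopend",onz(f,(515,232),.012))
```

```text
[0.40406494 0.21721306 0.085     ] [0.37895083 0.17947096 0.085     ] 0.04533413724020851 56.35966453644335
[0.3598263  0.24714167 0.08      ] [0.448843 0.192257 0.08    ] 0.10457676424146425 58.343429025011545
mid [0.39150788 0.19834201 0.085     ]
spat [0.4060401  0.15074685 0.012     ] [0.48361826 0.14074424 0.012     ] tip [0.5400544  0.13570901 0.003     ] brush [0.50728055 0.05025324 0.012     ] [0.4289023  0.05994407 0.012     ] scoopend [ 0.53114651 -0.01156638  0.012     ]
```

Emit:
send_rows(motion=[{"dp":[0.001,0.016,0],"rot":[0,0,0.05],"grip":0.085},{"dp":[0,0,-0.035],"rot":[0,0,0],"grip":0.085},{"dp":[0,0,-0.035],"rot":[0,0,0],"grip":0.07},{"dp":[0,0,-0.035],"rot":[0,0,0],"grip":0.06},{"dp":[0,0,-0.035],"rot":[0,0,0],"grip":0.05},{"dp":[0,0,-0.02],"rot":[0,0,0],"grip":0.05}], grip_force=80)

```text
clock: 2.5
tcp_pos: [0.3888, 0.2154, 0.0656]
orientation: [-3.021, 0.814, -0.001]
contact_force: [0.3, -0.6, 0.7]
grip_width: 0.0498
```

Emit:
send_rows(motion=[{"dp":[0.001,-0.018,0],"rot":[0,0,-0.04],"grip":0.05},{"dp":[0,0,0],"rot":[0,0,0],"grip":0.05},{"dp":[0,0,0],"rot":[0,0,0],"grip":0.05}])

```text
clock: 2.88
tcp_pos: [0.3891, 0.1995, 0.065]
orientation: [-3.007, 0.866, 0.001]
contact_force: [-0.8, -0.6, 0.7]
grip_width: 0.0497
```

Emit:
send_rows(motion=[{"dp":[0.001,-0.002,-0.021],"rot":[0,0,0],"grip":0.05},{"dp":[0,0,0],"rot":[0,0,0],"grip":0.03},{"dp":[0,0,0],"rot":[0,0,0],"grip":0.0},{"dp":[0,0,0],"rot":[0,0,0],"grip":0.0},{"dp":[0,0,0],"rot":[0,0,0],"grip":0.0},{"dp":[0,0,0],"rot":[0,0,0],"grip":0.0}], grip_force=80)

```text
clock: 3.62
tcp_pos: [0.3922, 0.2004, 0.0477]
orientation: [-3.002, 0.86, -0.004]
contact_force: [0.0, 0.2, -1.5]
grip_width: 0.0109
```

Emit:
send_rows(motion=[{"dp":[0,0,0.015],"rot":[0,0,0],"grip":0.0},{"dp":[0,0,0.025],"rot":[0,0,0],"grip":0.0},{"dp":[0,0,0.025],"rot":[0,0,0],"grip":0.0},{"dp":[0,0,0.015],"rot":[0,0,0],"grip":0.0},{"dp":[0.014,-0.03,0],"rot":[0,0,0],"grip":0.0},{"dp":[0.014,-0.03,0],"rot":[0,0,0],"grip":0.0},{"dp":[0,0,0],"rot":[0,0,-0.1],"grip":0.0},{"dp":[0,0,0],"rot":[0,0,-0.1],"grip":0.0},{"dp":[0,0,0],"rot":[0,0,-0.1],"grip":0.0},{"dp":[0,0,0],"rot":[0,0,-0.1],"grip":0.0},{"dp":[0,0,0],"rot":[0,0,-0.08],"grip":0.0},{"dp":[0,0,0],"rot":[0,0,0],"grip":0.0},{"dp":[0,0,0],"rot":[0,0,0],"grip":0.0}])

```text
clock: 5.25
tcp_pos: [0.4213, 0.1369, 0.1404]
orientation: [-2.694, 1.57, -0.015]
contact_force: [0.2, -0.2, -1.1]
grip_width: 0.0111
```

Run:
```python
from h import *
import pickle
st(); f=imaging.grab_frame("wrist"); T=imaging.grab_frame("top"); S=imaging.grab_frame("scene"); pickle.dump((f,T,S),open("w2.pkl","wb"))
crop(f,120,0,520,200,2,"pics/w2.png",20)
crop(T,180,80,360,260,3,"pics/t2.png")
crop(S,300,120,450,220,4,"pics/s2.png")
a=cv2.imread("pics/t2.png");b=cv2.imread("pics/s2.png");w=cv2.imread("pics/w2.png")
cv2.imwrite("pics/c2.png",np.vstack([w, np.zeros((200,800,3),np.uint8)])[:400])
cv2.imwrite("pics/d2.png",np.hstack([a[:400,:400],b[:400,:400]]))
```

```text
t 5.25 tcp [0.4213 0.1369 0.1404] xyaw -60.5 z [ 0.02   0.015 -1.   ] j [-1.02  0.24  0.65  2.23 -0.23  0.71 -1.26] F [ 0.2 -0.2 -1.1] w 0.0111
```

View pics/c2.png

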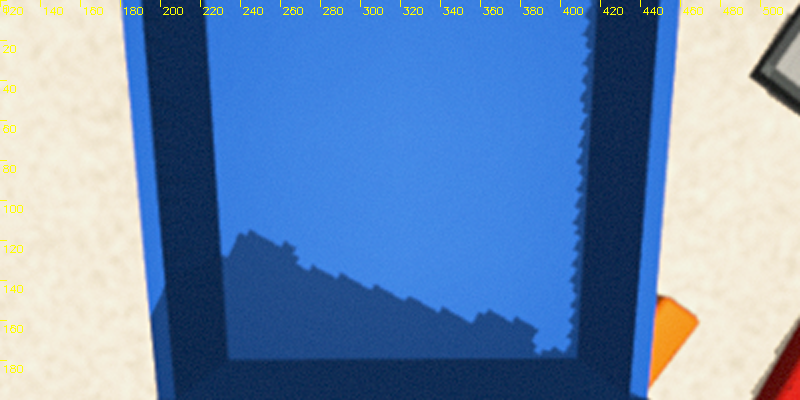

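View pics/d2.png

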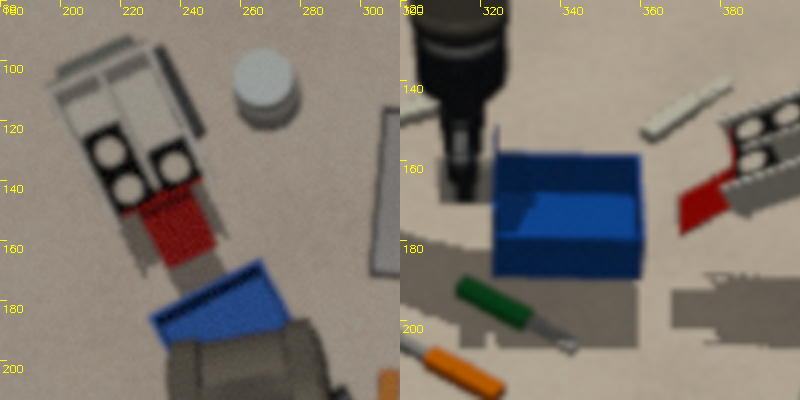

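The dish is held level. Its front rim corners are at (230,185.7) and (267.3,167.3) in the top view, and (360,158.8) and (360.5,179.5) in the scene view. Checking height and alignment.

Run:
```python
from h import *
import pickle
f,T,S=pickle.load(open("w2.pkl","rb"))
L,e1=tri(T,(230,185.7),S,(360,158.8));R,e2=tri(T,(267.3,167.3),S,(360.5,179.5))
print(L,e1,R,e2)
for z in(.13,.14):
  L=onz(T,(230,185.7),z);R=onz(T,(267.3,167.3),z)
  M=(L+R)/2; d=L-R; yaw=np.arctan2(d[1],d[0])-np.pi/2
  h=np.array([.629,.253]);u=np.array([np.cos(np.radians(29.5)),np.sin(np.radians(29.5))]);v=np.array([-u[1],u[0]])
  print("mid",M,"w",np.linalg.norm(d),"yaw",np.degrees(yaw),"front rel hinge",(M[:2]-h)@u,(M[:2]-h)@v,"from tcp",M[:2]-[.4213,.1369],np.linalg.norm(M[:2]-[.4213,.1369]))
```

```text
[0.52699923 0.25894235 0.140601  ] 0.002398376475741662 [0.57719788 0.16581647 0.14130105] 0.002961261783087432
mid [0.55324101 0.21310631 0.13      ] w 0.10671739708139975 yaw 28.26542030831921 front rel hinge -0.08558186004217902 0.0025838140800869686 from tcp [0.13194101 0.07620631] 0.15236742499924597
mid [0.55119319 0.21167711 0.14      ] w 0.1058726973675781 yaw 28.26542030831921 front rel hinge -0.08806796550704579 0.002348295037146682 from tcp [0.12989319 0.07477711] 0.14987947425037795
```

Emit:
send_rows(motion=[{"dp":[0,0,-0.011],"rot":[-0.015,0.02,0.01],"grip":0.0},{"dp":[0.0135,0.0065,0],"rot":[0,0,0],"grip":0.0},{"dp":[0.0135,0.0065,0],"rot":[0,0,0],"grip":0.0},{"dp":[0,0,0],"rot":[0,0,0],"grip":0.0},{"dp":[0,0,0],"rot":[0,0,0],"grip":0.0}], grip_force=100)

```text
clock: 6.02
tcp_pos: [0.4508, 0.1509, 0.1278]
orientation: [2.721, -1.566, -0.001]
contact_force: [-1.1, -0.8, -1.0]
grip_width: 0.0113
```

```bash
python3 -c "
from h import *
st()"
```

```text
t 6.03 tcp [0.4508 0.1509 0.1278] xyaw -59.8 z [-0.002 -0.002 -1.   ] j [-0.97  0.34  0.62  2.15 -0.29  0.74 -1.2 ] F [-1.1 -0.8 -1. ] w 0.0113
```

Emit:
send_rows(motion=[{"dp":[0.0122,0.0069,0],"rot":[0,0,0],"grip":0.0},{"dp":[0.0122,0.0069,0],"rot":[0,0,0],"grip":0.0},{"dp":[0.0122,0.0069,0],"rot":[0,0,0],"grip":0.0},{"dp":[0,0,0],"rot":[0,0,0],"grip":0.0}])

```text
clock: 6.52
tcp_pos: [0.4896, 0.1732, 0.1277]
orientation: [2.721, -1.565, -0.002]
contact_force: [-1.2, -0.2, 0.0]
grip_width: 0.0111
```

```bash
python3 -c "
from h import *
st()"
```

```text
t 6.53 tcp [0.4896 0.1732 0.1277] xyaw -59.8 z [-0.003 -0.002 -1.   ] j [-0.94  0.41  0.6   2.05 -0.32  0.78 -1.19] F [-1.2 -0.2  0. ] w 0.0111
```

Emit:
send_rows(motion=[{"dp":[0.0115,0.0065,0],"rot":[0,0,0],"grip":0.0},{"dp":[0.0115,0.0065,0],"rot":[0,0,0],"grip":0.0},{"dp":[0.0105,0.006,0],"rot":[0,0,0],"grip":0.0},{"dp":[0,0,0],"rot":[0,0,0],"grip":0.0},{"dp":[0,0,0],"rot":[0,0,0],"grip":0.0},{"dp":[0,0,0],"rot":[0,0,0],"grip":0.0},{"dp":[0,0,0],"rot":[0,0,0],"grip":0.0},{"dp":[0,0,0],"rot":[0,0,0],"grip":0.0},{"dp":[0,0,0],"rot":[0,0,0],"grip":0.0},{"dp":[0,0,0],"rot":[0,0,0],"grip":0.0},{"dp":[0,0,0],"rot":[0,0,0],"grip":0.0}])

```text
clock: 7.9
tcp_pos: [0.5228, 0.1924, 0.1265]
orientation: [2.717, -1.564, -0.007]
contact_force: [-0.5, -2.0, -2.9]
grip_width: 0.0105
```

Run:
```python
from h import *
import pickle
st(); f=imaging.grab_frame("wrist"); T=imaging.grab_frame("top"); S=imaging.grab_frame("scene"); pickle.dump((f,T,S),open("w3.pkl","wb"))
a=cv2.resize(f["img"][:,:,::-1],(400,250)); b=cv2.resize(T["img"][90:215,180:380,::-1],(400,250),interpolation=2); c=cv2.resize(S["img"][110:260,300:460,::-1],(400,375),interpolation=2)
cv2.imwrite("pics/e3.png",np.hstack([np.vstack([a,b]),np.vstack([c,np.zeros((125,400,3),np.uint8)])]))
```

```text
t 7.9 tcp [0.5228 0.1924 0.1265] xyaw -59.8 z [-0.007 -0.003 -1.   ] j [-0.92  0.47  0.59  1.96 -0.35  0.82 -1.18] F [-0.5 -2.  -2.9] w 0.0105
```

View pics/e3.png

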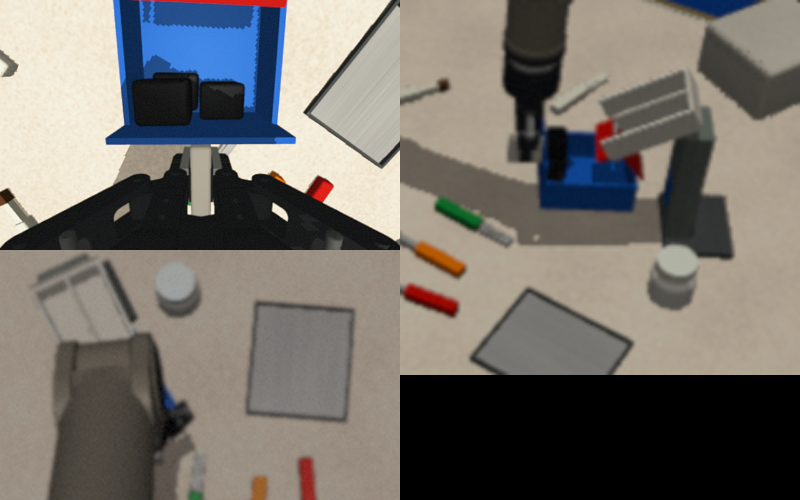

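All three blocks are in the dish and the chute is empty. I'll retreat along the chute axis, then carry the dish to the pad.

Emit:
send_rows(motion=[{"dp":[-0.008,-0.0045,0],"rot":[0,0,0],"grip":0.0},{"dp":[-0.0157,-0.0088,0],"rot":[0,0,0],"grip":0.0},{"dp":[-0.0157,-0.0088,0],"rot":[0,0,0],"grip":0.0},{"dp":[-0.0157,-0.0088,0],"rot":[0,0,0],"grip":0.0},{"dp":[-0.0157,-0.0088,0],"rot":[0,0,0],"grip":0.0},{"dp":[-0.0157,-0.0088,0],"rot":[0,0,0],"grip":0.0},{"dp":[0.004,-0.012,0],"rot":[0,0,-0.04],"grip":0.0},{"dp":[0.005,-0.018,0],"rot":[0,0,-0.07],"grip":0.0},{"dp":[0.005,-0.018,0],"rot":[0,0,-0.07],"grip":0.0},{"dp":[0.005,-0.018,0],"rot":[0,0,-0.07],"grip":0.0},{"dp":[0.005,-0.018,0],"rot":[0,0,-0.07],"grip":0.0},{"dp":[0.005,-0.018,0],"rot":[0,0,-0.07],"grip":0.0},{"dp":[0.005,-0.018,0],"rot":[0,0,-0.07],"grip":0.0},{"dp":[0.005,-0.01,0],"rot":[0,0,-0.07],"grip":0.0},{"dp":[0,0,0],"rot":[0,0,0],"grip":0.0},{"dp":[0,0,0],"rot":[0,0,0],"grip":0.0}])

```text
clock: 10.05
tcp_pos: [0.4785, 0.002, 0.1289]
orientation: [-2.17, 2.269, -0.004]
contact_force: [1.0, 0.4, -1.9]
grip_width: 0.0111
```

```bash
python3 -c "
from h import *
st()"
```

```text
t 10.05 tcp [0.4785 0.002  0.1289] xyaw -92.5 z [ 0.003 -0.001 -1.   ] j [-0.78  0.38  0.79  2.15 -0.39  0.75 -1.35] F [ 1.   0.4 -1.9] w 0.0111
```

Emit:
send_rows(motion=[{"dp":[0.01,0,0],"rot":[0,0,0],"grip":0.0},{"dp":[0.02,0,0],"rot":[0,0,0],"grip":0.0},{"dp":[0.02,0.001,0],"rot":[0,0,0],"grip":0.0},{"dp":[0.02,0.001,0],"rot":[0,0,0],"grip":0.0},{"dp":[0.02,0.001,0],"rot":[0,0,0],"grip":0.0},{"dp":[0.015,0,0],"rot":[0,0,0],"grip":0.0},{"dp":[0,0,0],"rot":[0,0,0],"grip":0.0},{"dp":[0,0,-0.02],"rot":[0,0,0],"grip":0.0},{"dp":[0,0,-0.025],"rot":[0,0,0],"grip":0.0},{"dp":[0,0,-0.01],"rot":[0,0,0],"grip":0.0},{"dp":[0,0,0],"rot":[0,0,0],"grip":0.0},{"dp":[0,0,0],"rot":[0,0,0],"grip":0.0}])

```text
clock: 11.55
tcp_pos: [0.5867, 0.0129, 0.0685]
orientation: [-2.186, 2.253, 0.004]
contact_force: [0.5, -0.7, -1.3]
grip_width: 0.011
```

Run:
```python
from h import *
import pickle
st(); f=imaging.grab_frame("wrist"); T=imaging.grab_frame("top"); S=imaging.grab_frame("scene"); pickle.dump((f,T,S),open("w4.pkl","wb"))
crop(f,0,0,640,300,1,"pics/f1.png",40); crop(S,310,200,410,290,4,"pics/f2.png",10); crop(T,290,80,390,170,4,"pics/f3.png",10)
a,b,c=[cv2.imread(f"pics/f{i}.png") for i in(1,2,3)]
cv2.imwrite("pics/f4.png",np.vstack([np.hstack([cv2.resize(a,(480,225)),np.zeros((225,320,3),np.uint8)]),np.hstack([b,c])]))
```

```text
t 11.55 tcp [0.5867 0.0129 0.0685] xyaw -91.7 z [-0.     0.004 -1.   ] j [-0.6   0.63  0.65  1.93 -0.54  0.77 -1.24] F [ 0.5 -0.7 -1.3] w 0.011
```

View pics/f4.png

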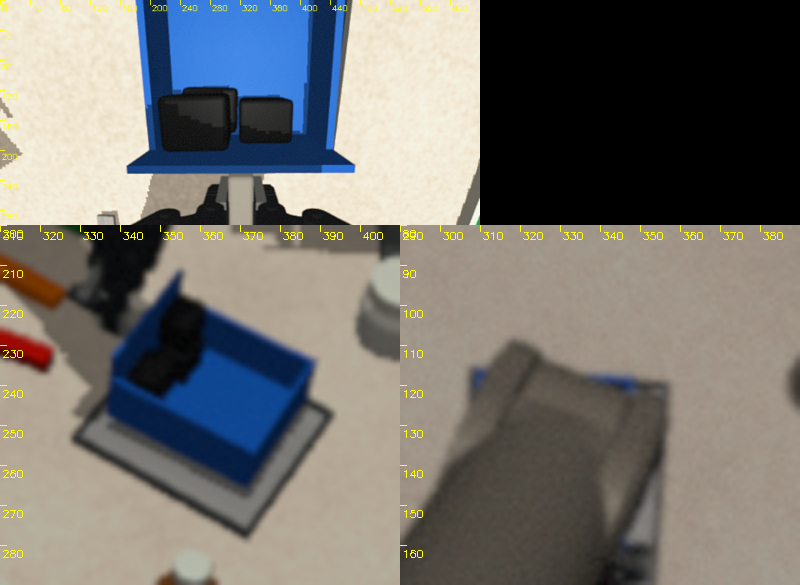

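Run:
```python
from h import *
import pickle
f,T,S=pickle.load(open("w4.pkl","rb"))
FL=onz(S,(388.8,234.3),.071);FR=onz(S,(372.5,257),.071);print("S",FL,FR,(FL+FR)/2,np.linalg.norm(FL-FR))
TL=onz(T,(308,116.3),.071);TR=onz(T,(348.8,118.3),.071);print("T",TL,TR,(TL+TR)/2,np.linalg.norm(TL-TR))
a=onz(S,(393.3,247),.01);b=onz(S,(371.8,278),.01);c=onz(S,(328.8,253),.01)
print("pad S",a,b,c,"cen",(a+c)/2,np.linalg.norm(a-b),np.linalg.norm(b-c),np.degrees(np.arctan2(*(b-c)[1::-1])))
print("pad T FR",onz(T,(357,119.5),.01))
# pad dark rim contour in first top frame
T0,S0=pickle.load(open("f0.pkl","rb"))
for F in(T0,S0):
    g=F["img"].astype(int); sat=g.max(2)-g.min(2)
    x0,y0,x1,y1=(295,105,368,185) if F is T0 else (322,220,400,285)
    m=((sat<12)).astype(np.uint8)[y0:y1,x0:x1]; m=cv2.morphologyEx(m,cv2.MORPH_OPEN,np.ones((3,3)))
    n,l,s_,_=cv2.connectedComponentsWithStats(m); i=1+np.argmax(s_[1:,4])
    q=np.array([onz(F,(x+x0,y+y0),.008)[:2] for y,x in np.argwhere(l==i)],np.float32); print(cv2.minAreaRect(q))
```

```text
S [0.74303999 0.05820181 0.071     ] [ 0.73781295 -0.04839852  0.071     ] [0.74042647 0.00490164 0.071     ] 0.10672840617960444
T [0.73794191 0.06632763 0.071     ] [ 0.73500398 -0.04590409  0.071     ] [0.73647295 0.01021177 0.071     ] 0.11227017279461403
pad S [0.76432403 0.06539406 0.01      ] [ 0.75697174 -0.07875366  0.01      ] [ 0.59480087 -0.06634636  0.01      ] cen [ 6.79562449e-01 -4.76147112e-04  1.00000000e-02] 0.1443351048196097 0.16264480610682375 -4.375039642000868
pad T FR [ 0.75234069 -0.07314619  0.01      ]
((0.6754890084266663, 0.003864757716655731), (0.14323362708091736, 0.16527822613716125), 86.89930725097656)
((0.6758080124855042, -0.0003493502736091614), (0.146555095911026, 0.16579829156398773), 86.79356384277344)
```

Emit:
send_rows(motion=[{"dp":[0.003,-0.009,0],"rot":[0,0,-0.01],"grip":0.0},{"dp":[0,0,0],"rot":[0,0,0],"grip":0.0},{"dp":[0,0,-0.008],"rot":[0,0,0],"grip":0.0},{"dp":[0,0,0],"rot":[0,0,0],"grip":0.0}])

```text
clock: 12.2
tcp_pos: [0.591, 0.0031, 0.0613]
orientation: [-2.172, 2.263, 0.002]
contact_force: [0.7, -0.8, -1.4]
grip_width: 0.0108
```

```bash
python3 -c "
from h import *
st()"
```

```text
t 12.2 tcp [0.591  0.0031 0.0613] xyaw -92.3 z [ 0.003  0.004 -1.   ] j [-0.58  0.64  0.64  1.93 -0.56  0.75 -1.23] F [ 0.7 -0.8 -1.4] w 0.0108
```

Emit:
send_rows(motion=[{"dp":[0,0,-0.005],"rot":[0,0,0],"grip":0.0},{"dp":[0,0,-0.003],"rot":[0,0,0],"grip":0.0},{"dp":[0,0,-0.001],"rot":[0,0,0],"grip":0.0},{"dp":[0,0,0],"rot":[0,0,0],"grip":0.0}])

```text
clock: 12.7
tcp_pos: [0.5914, 0.0033, 0.0522]
orientation: [-2.172, 2.262, 0.001]
contact_force: [-1.3, 0.3, 3.2]
grip_width: 0.0111
```

Emit:
send_rows(motion=[{"dp":[0,0,0],"rot":[0,0,0],"grip":0.02},{"dp":[0,0,0],"rot":[0,0,0],"grip":0.04},{"dp":[0,0,0],"rot":[0,0,0],"grip":0.05},{"dp":[0,0,0.02],"rot":[0,0,0],"grip":0.05},{"dp":[0,0,0.05],"rot":[0,0,0],"grip":0.05},{"dp":[0,0,0.05],"rot":[0,0,0],"grip":0.06},{"dp":[-0.03,0,0.05],"rot":[0,0,0],"grip":0.06},{"dp":[-0.05,0,0.01],"rot":[0,0,0],"grip":0.06},{"dp":[-0.05,0,0],"rot":[0,0,0],"grip":0.06},{"dp":[0,0,0],"rot":[0,0,0],"grip":0.06},{"dp":[0,0,0],"rot":[0,0,0],"grip":0.06}], grip_force=50)

```text
clock: 14.08
tcp_pos: [0.4604, 0.0014, 0.2449]
orientation: [-2.162, 2.259, 0.0]
contact_force: [0.3, 0.8, -0.1]
grip_width: 0.0599
```

Run:
```python
from h import *
import pickle
st(); f=imaging.grab_frame("wrist"); T=imaging.grab_frame("top"); S=imaging.grab_frame("scene"); pickle.dump((f,T,S),open("w5.pkl","wb"))
crop(f,0,0,640,400,1,"pics/g1.png",40)
b=cv2.resize(S["img"][190:290,290:420,::-1],(390,300),interpolation=2); c=cv2.resize(T["img"][90:260,200:400,::-1],(353,300),interpolation=2)
a=cv2.imread("pics/g1.png")[:300]
cv2.imwrite("pics/g2.png",np.vstack([np.hstack([a,np.zeros((300,160,3),np.uint8)]),np.hstack([b,c,np.zeros((300,57,3),np.uint8)])]))
```

```text
t 14.07 tcp [0.4604 0.0014 0.2449] xyaw -92.5 z [ 0.011  0.011 -1.   ] j [-0.98  0.11  0.93  2.08 -0.12  0.99 -1.6 ] F [ 0.3  0.8 -0.1] w 0.0599
```

View pics/g2.png

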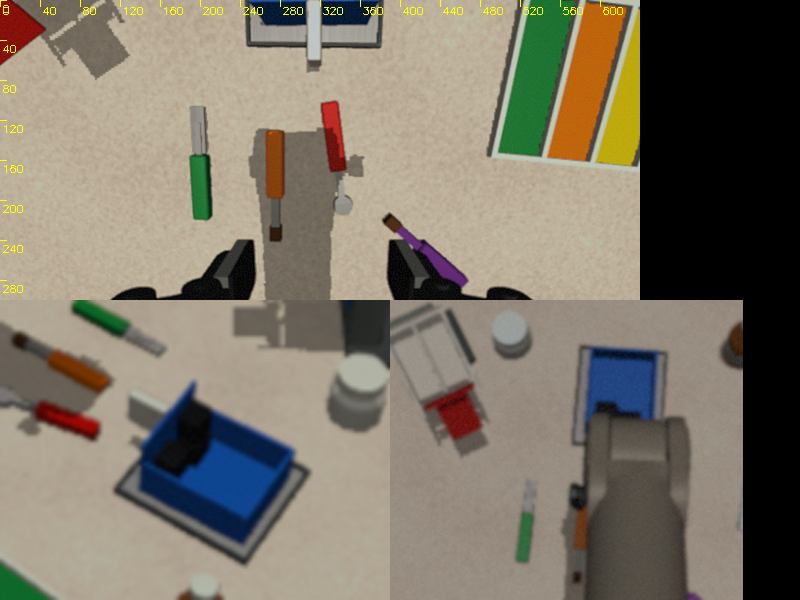

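The dish sits inside the pad rim with its blocks. Handle ends in the wrist view: green (199,154)/(202,219), orange (275,130)/(275,197), red (329,102)/(338,170).

Run:
```python
from h import *
import pickle
f,T,S=pickle.load(open("w5.pkl","rb")); w=pickle.load(open("w1.pkl","rb"))
print("tri green tail",tri(f,(202,219),w,(351,184)),"front",tri(f,(199,154),w,(411,147)),"orange tail",tri(f,(275,130),w,(471,202)))
for n,a,b in(("green",(199,154),(202,219)),("orange",(275,197),(275,130)),("red",(338,170),(329,102))):  # front, tail
    A,B=onz(f,a,.014),onz(f,b,.014); d=A-B; L=np.linalg.norm(d); u=d/L
    print(n,"len",L.round(4),"yaw",np.degrees(np.arctan2(d[1],d[0])).round(1),"grip",((A+B)/2+.007*u).round(4))
u=np.array([np.cos(np.radians(-7.7)),np.sin(np.radians(-7.7))])
for n,c in(("green",(.5495,-.2325)),("orange",(.5425,-.290)),("red",(.527,-.4055))): print(n,"target grip",(np.array(c)-.02*u).round(4))
```

```text
tri green tail (array([0.40631049, 0.14801429, 0.01470611]), np.float64(0.0009059064207036292)) front (array([0.48317887, 0.14308959, 0.00922637]), np.float64(0.0004829415069057769)) orange tail (array([0.50614849, 0.05196682, 0.01390121]), np.float64(0.0004800843937911099))
green len 0.0781 yaw -5.2 grip [0.4515 0.144  0.014 ]
orange len 0.0773 yaw 175.5 grip [0.4609 0.0556 0.014 ]
red len 0.0759 yaw -174.4 grip [ 0.4891 -0.0137  0.014 ]
green target grip [ 0.5297 -0.2298]
orange target grip [ 0.5227 -0.2873]
red target grip [ 0.5072 -0.4028]
```

Emit:
send_rows(motion=[{"dp":[0,0.027,0],"rot":[-0.011,0.011,-0.035],"grip":0.05},{"dp":[0,0.027,-0.02],"rot":[0,0,0],"grip":0.05},{"dp":[0,0,-0.045],"rot":[0,0,0],"grip":0.05},{"dp":[0,0,-0.045],"rot":[0,0,0],"grip":0.05},{"dp":[0,0,-0.045],"rot":[0,0,0],"grip":0.05},{"dp":[0,0,-0.035],"rot":[0,0,0],"grip":0.05},{"dp":[0,0,0],"rot":[0,0,0],"grip":0.05},{"dp":[0,0,0],"rot":[0,0,0],"grip":0.05}])

```text
clock: 15.22
tcp_pos: [0.4686, 0.0544, 0.0468]
orientation: [2.12, -2.306, 0.015]
contact_force: [-0.1, 0.1, -0.8]
grip_width: 0.0504
```

Run:
```python
from h import *
st(); f=imaging.grab_frame("wrist"); 
for c,s,r in blobs(f,(8,150,60),(18,255,255),100): print(s,onz(f,c,.012).round(4))
```

```text
t 15.22 tcp [0.4686 0.0544 0.0468] xyaw -94.8 z [-0.    -0.013 -1.   ] j [-0.77  0.52  0.64  2.21 -0.54  0.58 -1.38] F [-0.1  0.1 -0.8] w 0.0504
[ 297  160   36  133 4522] [0.4697 0.0557 0.012 ]
```

Emit:
send_rows(motion=[{"dp":[-0.006,0.0015,-0.02],"rot":[0.013,0,0],"grip":0.05},{"dp":[0,0,-0.018],"rot":[0,0,0],"grip":0.05},{"dp":[0,0,-0.003],"rot":[0,0,0],"grip":0.05},{"dp":[0,0,0],"rot":[0,0,0],"grip":0.0},{"dp":[0,0,0],"rot":[0,0,0],"grip":0.0},{"dp":[0,0,0],"rot":[0,0,0],"grip":0.0},{"dp":[0,0,0],"rot":[0,0,0],"grip":0.0}])

```text
clock: 16.15
tcp_pos: [0.4689, 0.0582, 0.0124]
orientation: [-2.119, 2.301, -0.008]
contact_force: [-0.0, -0.2, -1.3]
grip_width: 0.0181
```

Emit:
send_rows(motion=[{"dp":[0,0,0.03],"rot":[0,0,0],"grip":0.0},{"dp":[0,0,0.04],"rot":[0,0,0],"grip":0.0},{"dp":[0.0026,-0.019,0.02],"rot":[0,0,0.171],"grip":0.0},{"dp":[0.0026,-0.019,0],"rot":[0,0,0.171],"grip":0.0},{"dp":[0.0026,-0.019,0],"rot":[0,0,0.171],"grip":0.0},{"dp":[0.0026,-0.019,0],"rot":[0,0,0.171],"grip":0.0},{"dp":[0.0026,-0.019,0],"rot":[0,0,0.171],"grip":0.0},{"dp":[0.0026,-0.019,0],"rot":[0,0,0.171],"grip":0.0},{"dp":[0.0026,-0.019,0],"rot":[0,0,0.171],"grip":0.0},{"dp":[0.0026,-0.019,0],"rot":[0,0,0.171],"grip":0.0},{"dp":[0.0026,-0.019,0],"rot":[0,0,0.171],"grip":0.0},{"dp":[0.0026,-0.019,0],"rot":[0,0,0.171],"grip":0.0},{"dp":[0.0026,-0.019,0],"rot":[0,0,0.171],"grip":0.0},{"dp":[0.0026,-0.019,0],"rot":[0,0,0.171],"grip":0.0},{"dp":[0.0026,-0.019,0],"rot":[0,0,0.171],"grip":0.0},{"dp":[0.0026,-0.019,0],"rot":[0,0,0.171],"grip":0.0},{"dp":[0.0026,-0.019,0],"rot":[0,0,0.171],"grip":0.0},{"dp":[0.0026,-0.019,0],"rot":[0,0,0.171],"grip":0.0},{"dp":[0,0,0],"rot":[0,0,0],"grip":0.0},{"dp":[0,0,0],"rot":[0,0,0],"grip":0.0}])

```text
clock: 18.65
tcp_pos: [0.5071, -0.2547, 0.1043]
orientation: [-2.612, -1.73, 0.023]
contact_force: [0.7, -0.2, -0.1]
grip_width: 0.0183
```

```bash
python3 -c "
from h import *
st()"
```

```text
t 18.65 tcp [ 0.5071 -0.2547  0.1043] xyaw 67.1 z [-0.017 -0.001 -1.   ] j [ 0.3   0.46  0.06  1.92 -0.03  0.78  1.55] F [ 0.7 -0.2 -0.1] w 0.0183
```

Emit:
send_rows(motion=[{"dp":[0.004,-0.016,0],"rot":[0,-0.017,0.133],"grip":0.0},{"dp":[0.004,-0.016,0],"rot":[0,0,0.133],"grip":0.0},{"dp":[0,0,-0.03],"rot":[0,0,0],"grip":0.0},{"dp":[0,0,-0.03],"rot":[0,0,0],"grip":0.0},{"dp":[0,0,0],"rot":[0,0,0],"grip":0.0},{"dp":[0,0,0],"rot":[0,0,0],"grip":0.0}])

```text
clock: 19.4
tcp_pos: [0.5167, -0.2807, 0.0442]
orientation: [2.363, 2.069, 0.001]
contact_force: [-0.0, 0.0, -0.5]
grip_width: 0.0184
```

```bash
python3 -c "
from h import *
st()
f=imaging.grab_frame('wrist'); cv2.imwrite('pics/k.png',f['img'][:,:,::-1])"
```

```text
t 19.4 tcp [ 0.5167 -0.2807  0.0442] xyaw 82.4 z [ 0.001 -0.    -1.   ] j [ 0.39  0.57 -0.    1.91  0.    0.66  1.83] F [-0.   0.  -0.5] w 0.0184
```

View pics/k.png

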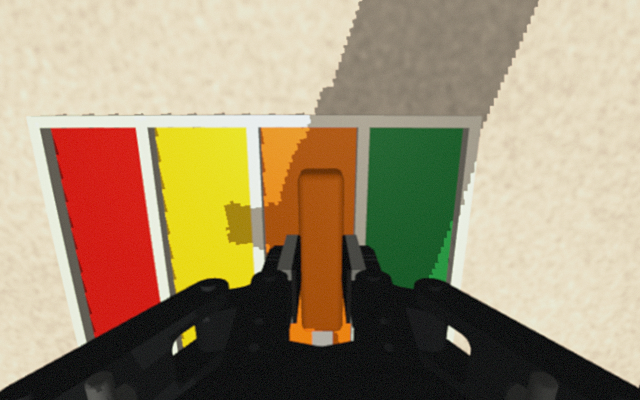

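Emit:
send_rows(motion=[{"dp":[-0.001,-0.0055,-0.015],"rot":[0,0,0],"grip":0.0},{"dp":[0,0,-0.008],"rot":[0,0,0],"grip":0.0},{"dp":[0,0,0],"rot":[0,0,0],"grip":0.0}])

```text
clock: 19.82
tcp_pos: [0.5166, -0.2869, 0.0214]
orientation: [2.361, 2.067, 0.003]
contact_force: [-0.0, 0.5, -0.5]
grip_width: 0.018
```

Emit:
send_rows(motion=[{"dp":[0,0,-0.0035],"rot":[0,0,0],"grip":0.0},{"dp":[0,0,-0.001],"rot":[0,0,0],"grip":0.0},{"dp":[0,0,0],"rot":[0,0,0],"grip":0.0}])

```text
clock: 20.2
tcp_pos: [0.5167, -0.287, 0.0169]
orientation: [2.361, 2.066, 0.003]
contact_force: [-0.8, -0.9, -0.2]
grip_width: 0.0178
```

Emit:
send_rows(motion=[{"dp":[0,0,0],"rot":[0,0,0],"grip":0.025},{"dp":[0,0,0],"rot":[0,0,0],"grip":0.035},{"dp":[0,0,0.02],"rot":[0,0,0],"grip":0.035},{"dp":[0,0,0.05],"rot":[0,0,0],"grip":0.05},{"dp":[0,0,0.04],"rot":[0,0,0],"grip":0.05},{"dp":[-0.004,0.045,0.02],"rot":[0,0,0.05],"grip":0.05},{"dp":[-0.004,0.045,0.01],"rot":[0,0,0.05],"grip":0.05},{"dp":[-0.004,0.045,0],"rot":[0,0,0.05],"grip":0.05},{"dp":[-0.004,0.045,0],"rot":[0,0,0.05],"grip":0.05},{"dp":[-0.004,0.045,0],"rot":[0,0,0.03],"grip":0.05},{"dp":[-0.003,0.045,0],"rot":[0,0,0],"grip":0.05},{"dp":[0,0,0],"rot":[0,0,0],"grip":0.05},{"dp":[0,0,0],"rot":[0,0,0],"grip":0.05}])

```text
clock: 21.82
tcp_pos: [0.4955, -0.0113, 0.1784]
orientation: [2.09, 2.316, 0.021]
contact_force: [-0.5, -0.3, 0.3]
grip_width: 0.05
```

```bash
cat >> h.py <<'E'
def handle(n,f,amin=300):
    lo,hi={"red":((0,150,40),(6,255,255)),"green":((45,100,30),(85,255,255)),"orange":((8,150,60),(18,255,255))}[n]
    m=cv2.inRange(cv2.cvtColor(f["img"],cv2.COLOR_RGB2HSV),lo,hi)
    for c,s,r in blobs(f,lo,hi,amin):
        q=np.array([onz(f,(x+s[0],y+s[1]),.014)[:2] for y,x in np.argwhere(m[s[1]:s[1]+s[3],s[0]:s[0]+s[2]])],np.float32)
        w,v=np.linalg.eigh(np.cov(q.T)); rc=cv2.minAreaRect(q)
        print(n,s[:4],"centre",np.round(rc[0],4),"size",np.round(rc[1],3),"yaw",np.degrees(np.arctan2(v[1,1],v[0,1])).round(1))
E
python3 - <<'E'
from h import *
st()
for c in("wrist","top"):
    f=imaging.grab_frame(c); print(c); handle("red",f,80); handle("green",f,80)
    if c=="top": handle("orange",f,80)
E
```

```text
t 21.82 tcp [ 0.4955 -0.0113  0.1784] xyaw 95.8 z [ 0.025 -0.005 -1.   ] j [ 0.03  0.24 -0.16  2.04  0.06  0.84  1.51] F [-0.5 -0.3  0.3] w 0.05
wrist
red [312 134  21  81] centre [ 0.4956 -0.0129] size [0.078 0.019] yaw -174.3
red [611 355  29  29] centre [0.6947 0.3672] size [0.044 0.033] yaw 52.0
green [473  95  51  86] centre [0.4442 0.1438] size [0.025 0.077] yaw 175.3
green [ 72 119  53 159] centre [ 0.5463 -0.2315] size [0.046 0.158] yaw 172.3
top
red [220 138  31  31] centre [0.6405 0.2633] size [0.072 0.08 ] yaw -148.5
red [463 172  21  57] centre [ 0.5257 -0.4033] size [0.044 0.157] yaw 172.4
green [402 163  22  56] centre [ 0.5488 -0.2312] size [0.045 0.158] yaw 172.2
green [272 211   8  27] centre [0.4448 0.1483] size [0.014 0.072] yaw 175.5
orange [393 105  17  16] centre [ 0.7736 -0.198 ] size [0.048 0.036] yaw 60.8
orange [423 166  22  56] centre [ 0.5414 -0.2889] size [0.044 0.157] yaw 172.2
```

Emit:
send_rows(motion=[{"dp":[0,-0.0016,-0.01],"rot":[0.005,0.025,0],"grip":0.05},{"dp":[0,0,-0.04],"rot":[0,0,0],"grip":0.05},{"dp":[0,0,-0.045],"rot":[0,0,0],"grip":0.05},{"dp":[0,0,-0.035],"rot":[0,0,0],"grip":0.05},{"dp":[0,0,0],"rot":[0,0,0],"grip":0.05},{"dp":[0,0,0],"rot":[0,0,0],"grip":0.05}])

```text
clock: 22.68
tcp_pos: [0.4968, -0.0199, 0.0436]
orientation: [-2.117, -2.318, 0.004]
contact_force: [0.3, 0.9, 0.1]
grip_width: 0.0498
```

```bash
python3 -c "
from h import *
st()"
```

```text
t 22.68 tcp [ 0.4968 -0.0199  0.0436] xyaw 95.2 z [-0.003 -0.    -1.   ] j [ 0.02  0.47 -0.13  2.11  0.11  0.57  1.47] F [0.3 0.9 0.1] w 0.0498
```

Emit:
send_rows(motion=[{"dp":[-0.002,0.0065,-0.018],"rot":[0,0,0.007],"grip":0.05},{"dp":[0,0,-0.015],"rot":[0,0,0],"grip":0.05},{"dp":[0,0,-0.003],"rot":[0,0,0],"grip":0.05},{"dp":[0,0,0],"rot":[0,0,0],"grip":0.0},{"dp":[0,0,0],"rot":[0,0,0],"grip":0.0},{"dp":[0,0,0],"rot":[0,0,0],"grip":0.0},{"dp":[0,0,0],"rot":[0,0,0],"grip":0.0}])

```text
clock: 23.55
tcp_pos: [0.4996, -0.0149, 0.012]
orientation: [2.111, 2.32, 0.005]
contact_force: [0.7, -0.2, -0.7]
grip_width: 0.0182
```

```bash
python3 -c "
from h import *
st()"
```

```text
t 23.55 tcp [ 0.4996 -0.0149  0.012 ] xyaw 95.4 z [ 0.006 -0.001 -1.   ] j [ 0.    0.53 -0.12  2.12  0.13  0.5   1.45] F [ 0.7 -0.2 -0.7] w 0.0182
```

Emit:
send_rows(motion=[{"dp":[0,0,0.03],"rot":[0,0,0],"grip":0.0},{"dp":[0,0,0.05],"rot":[0,0,0],"grip":0.0},{"dp":[0,-0.022,0.02],"rot":[0,0,-0.17],"grip":0.0},{"dp":[0,-0.022,0],"rot":[0,0,-0.17],"grip":0.0},{"dp":[0,-0.022,0],"rot":[0,0,-0.17],"grip":0.0},{"dp":[0,-0.022,0],"rot":[0,0,-0.17],"grip":0.0},{"dp":[0,-0.022,0],"rot":[0,0,-0.17],"grip":0.0},{"dp":[0,-0.022,0],"rot":[0,0,-0.17],"grip":0.0},{"dp":[0,-0.022,0],"rot":[0,0,-0.17],"grip":0.0},{"dp":[0,-0.022,0],"rot":[0,0,-0.17],"grip":0.0},{"dp":[0,-0.022,0],"rot":[0,0,-0.17],"grip":0.0},{"dp":[0,-0.022,0],"rot":[0,0,-0.17],"grip":0.0},{"dp":[0,-0.022,0],"rot":[0,0,-0.17],"grip":0.0},{"dp":[0,-0.022,0],"rot":[0,0,-0.17],"grip":0.0},{"dp":[0,-0.022,0],"rot":[0,0,-0.17],"grip":0.0},{"dp":[0,-0.022,0],"rot":[0,0,-0.17],"grip":0.0},{"dp":[0,-0.022,0],"rot":[0,0,-0.17],"grip":0.0},{"dp":[0,-0.022,0],"rot":[0,0,-0.17],"grip":0.0},{"dp":[0,0,0],"rot":[0,0,0],"grip":0.0},{"dp":[0,0,0],"rot":[0,0,0],"grip":0.0}])

```text
clock: 26.05
tcp_pos: [0.4968, -0.3744, 0.1154]
orientation: [2.643, -1.688, -0.005]
contact_force: [0.3, 0.6, -0.2]
grip_width: 0.0183
```

```bash
python3 -c "
from h import *
st()"
```

```text
t 26.05 tcp [ 0.4968 -0.3744  0.1154] xyaw -65.1 z [-0.005 -0.003 -1.   ] j [ 0.13  0.58  0.58  1.81 -0.4   0.87 -0.25] F [ 0.3  0.6 -0.2] w 0.0183
```

Emit:
send_rows(motion=[{"dp":[0,-0.009,0],"rot":[0,0,-0.142],"grip":0.0},{"dp":[0,-0.009,0],"rot":[0,0,-0.142],"grip":0.0},{"dp":[0,-0.009,0],"rot":[0,0,-0.142],"grip":0.0},{"dp":[0,0,-0.03],"rot":[0,0,-0.142],"grip":0.0},{"dp":[0,0,-0.04],"rot":[0,0,0],"grip":0.0},{"dp":[0,0,0],"rot":[0,0,0],"grip":0.0},{"dp":[0,0,0],"rot":[0,0,0],"grip":0.0}])

```text
clock: 26.92
tcp_pos: [0.5001, -0.3937, 0.0451]
orientation: [-2.069, 2.359, 0.009]
contact_force: [0.1, 0.2, -0.2]
grip_width: 0.0183
```

```bash
python3 -c "
from h import *
st()"
```

```text
t 26.93 tcp [ 0.5001 -0.3937  0.0451] xyaw -97.5 z [-0.001  0.007 -1.   ] j [ 0.12  0.73  0.64  1.81 -0.6   0.8  -0.63] F [ 0.1  0.2 -0.2] w 0.0183
```

Target is (0.496, -0.401) with TCP z about 0.0165.

Emit:
send_rows(motion=[{"dp":[-0.004,-0.0075,-0.014],"rot":[-0.007,0,0],"grip":0.0},{"dp":[0,0,-0.008],"rot":[0,0,0],"grip":0.0},{"dp":[0,0,0],"rot":[0,0,0],"grip":0.0}])

```text
clock: 27.3
tcp_pos: [0.4972, -0.4025, 0.0246]
orientation: [-2.073, 2.36, -0.005]
contact_force: [-0.5, -0.2, 0.0]
grip_width: 0.0185
```

Emit:
send_rows(motion=[{"dp":[0,0,-0.006],"rot":[0,0,0],"grip":0.0},{"dp":[0,0,-0.002],"rot":[0,0,0],"grip":0.0},{"dp":[0,0,0],"rot":[0,0,0],"grip":0.0}])

```text
clock: 27.68
tcp_pos: [0.4974, -0.4027, 0.0164]
orientation: [-2.073, 2.359, -0.006]
contact_force: [0.4, -1.3, -1.7]
grip_width: 0.0182
```

Emit:
send_rows(motion=[{"dp":[0,0,0],"rot":[0,0,0],"grip":0.025},{"dp":[0,0,0],"rot":[0,0,0],"grip":0.035},{"dp":[0,0,0.02],"rot":[0,0,0],"grip":0.035},{"dp":[0,0,0.05],"rot":[0,0,0],"grip":0.05},{"dp":[0,0,0.06],"rot":[0,0,0],"grip":0.05},{"dp":[-0.004,0.044,0.02],"rot":[0,0,0],"grip":0.05},{"dp":[-0.004,0.044,0],"rot":[0,0,0],"grip":0.05},{"dp":[-0.004,0.044,0],"rot":[0,0,0],"grip":0.05},{"dp":[-0.004,0.044,0],"rot":[0,0,0],"grip":0.05},{"dp":[-0.004,0.044,0],"rot":[0,0,0],"grip":0.05},{"dp":[-0.004,0.044,0],"rot":[0,0,0.03],"grip":0.05},{"dp":[-0.004,0.044,0],"rot":[0,0,0],"grip":0.05},{"dp":[-0.004,0.044,0],"rot":[0,0,0],"grip":0.05},{"dp":[-0.004,0.044,0],"rot":[0,0,0],"grip":0.05},{"dp":[-0.004,0.044,0],"rot":[0,0,0],"grip":0.05},{"dp":[-0.004,0.044,0],"rot":[0,0,0],"grip":0.05},{"dp":[0,0.03,0],"rot":[0,0,0],"grip":0.05},{"dp":[0,0,0],"rot":[0,0,0],"grip":0.05},{"dp":[0,0,0],"rot":[0,0,0],"grip":0.05}])

```text
clock: 30.05
tcp_pos: [0.4528, 0.1208, 0.1922]
orientation: [-2.08, 2.321, -0.021]
contact_force: [0.0, -0.3, -1.9]
grip_width: 0.0503
```

Run:
```python
from h import *
st()
for c in("wrist","top","scene"):
    f=imaging.grab_frame(c); print(c); handle("green",f,60)
```

```text
t 30.05 tcp [0.4528 0.1208 0.1922] xyaw -96.3 z [ 0.028  0.007 -1.   ] j [-1.14  0.21  0.85  2.13 -0.21  0.85 -1.84] F [ 0.  -0.3 -1.9] w 0.0503
wrist
green [287 153  22  76] centre [0.4445 0.1456] size [0.019 0.077] yaw 175.2
top
green [402 163  22  56] centre [ 0.5488 -0.2312] size [0.045 0.158] yaw 172.3
scene
green [314 190  19  12] centre [0.4457 0.1431] size [0.023 0.076] yaw 175.1
green [265 267  48  38] centre [ 0.5516 -0.2361] size [0.046 0.157] yaw 172.1
```

Emit:
send_rows(motion=[{"dp":[-0.007,0.0245,-0.02],"rot":[-0.007,0.028,0.026],"grip":0.05},{"dp":[0,0,-0.045],"rot":[0,0,0],"grip":0.05},{"dp":[0,0,-0.045],"rot":[0,0,0],"grip":0.05},{"dp":[0,0,-0.035],"rot":[0,0,0],"grip":0.05},{"dp":[0,0,0],"rot":[0,0,0],"grip":0.05},{"dp":[0,0,0],"rot":[0,0,0],"grip":0.05}])

```text
clock: 30.95
tcp_pos: [0.4488, 0.1414, 0.0455]
orientation: [-2.114, 2.32, -0.0]
contact_force: [0.3, 0.2, 0.2]
grip_width: 0.0503
```

Run:
```python
from h import *
st()
f=imaging.grab_frame("wrist"); handle("green",f,60)
```

```text
t 30.95 tcp [0.4488 0.1414 0.0455] xyaw -95.3 z [ 0.003  0.002 -1.   ] j [-0.93  0.51  0.61  2.21 -0.54  0.57 -1.57] F [0.3 0.2 0.2] w 0.0503
green [293 167  37 133] centre [0.4442 0.1457] size [0.019 0.08 ] yaw 175.2
```

Emit:
send_rows(motion=[{"dp":[-0.002,0.004,-0.018],"rot":[0,0,0.008],"grip":0.05},{"dp":[0,0,-0.017],"rot":[0,0,0],"grip":0.05},{"dp":[0,0,-0.003],"rot":[0,0,0],"grip":0.05},{"dp":[0,0,0],"rot":[0,0,0],"grip":0.0},{"dp":[0,0,0],"rot":[0,0,0],"grip":0.0},{"dp":[0,0,0],"rot":[0,0,0],"grip":0.0},{"dp":[0,0,0],"rot":[0,0,0],"grip":0.0}])

```text
clock: 31.88
tcp_pos: [0.4508, 0.147, 0.0118]
orientation: [-2.116, 2.304, -0.003]
contact_force: [-0.3, 0.2, -0.3]
grip_width: 0.0181
```

```bash
python3 -c "
from h import *
st()"
```

```text
t 31.88 tcp [0.4508 0.147  0.0118] xyaw -94.9 z [ 0.011  0.008 -1.   ] j [-0.87  0.56  0.53  2.22 -0.61  0.49 -1.51] F [-0.3  0.2 -0.3] w 0.0181
```

Emit:
send_rows(motion=[{"dp":[0,0,0.03],"rot":[0,0,0],"grip":0.0},{"dp":[0,0,0.05],"rot":[0,0,0],"grip":0.0},{"dp":[0,0,0.05],"rot":[0,0,0],"grip":0.0},{"dp":[0,-0.037,0.01],"rot":[0,0,0],"grip":0.0},{"dp":[0,-0.037,0],"rot":[0,0,0],"grip":0.0},{"dp":[0,-0.037,0],"rot":[0,0,0],"grip":0.0},{"dp":[0,-0.037,0],"rot":[0,0,0],"grip":0.0},{"dp":[0.007,-0.037,0],"rot":[0,0,-0.02],"grip":0.0},{"dp":[0.015,-0.037,0],"rot":[0,0,-0.02],"grip":0.0},{"dp":[0.015,-0.037,0],"rot":[0,0,0],"grip":0.0},{"dp":[0.015,-0.037,0],"rot":[0,0,0],"grip":0.0},{"dp":[0.015,-0.037,0],"rot":[0,0,0],"grip":0.0},{"dp":[0.01,-0.03,0],"rot":[0,0,0],"grip":0.0},{"dp":[0,0,-0.03],"rot":[0,0,0],"grip":0.0},{"dp":[0,0,-0.03],"rot":[0,0,0],"grip":0.0},{"dp":[0,0,-0.02],"rot":[0,0,0],"grip":0.0},{"dp":[0,0,0],"rot":[0,0,0],"grip":0.0},{"dp":[0,0,0],"rot":[0,0,0],"grip":0.0}])

```text
clock: 34.12
tcp_pos: [0.5278, -0.2272, 0.0752]
orientation: [-2.071, 2.341, -0.005]
contact_force: [0.4, -0.9, -0.4]
grip_width: 0.0183
```

```bash
python3 -c "
from h import *
st()"
```

```text
t 34.12 tcp [ 0.5278 -0.2272  0.0752] xyaw -97.0 z [ 0.014  0.008 -1.   ] j [-0.21  0.61  0.69  1.97 -0.58  0.76 -0.87] F [ 0.4 -0.9 -0.4] w 0.0183
```

Emit:
send_rows(motion=[{"dp":[0.002,-0.0025,-0.025],"rot":[0,0.003,-0.008],"grip":0.0},{"dp":[0,0,-0.02],"rot":[0,0,0],"grip":0.0},{"dp":[0,0,-0.006],"rot":[0,0,0],"grip":0.0},{"dp":[0,0,0],"rot":[0,0,0],"grip":0.0}])

```text
clock: 34.62
tcp_pos: [0.5325, -0.2299, 0.0259]
orientation: [-2.062, 2.346, -0.009]
contact_force: [0.1, 0.2, -0.1]
grip_width: 0.0181
```

```bash
python3 -c "
from h import *
st()"
```

```text
t 34.62 tcp [ 0.5325 -0.2299  0.0259] xyaw -97.4 z [ 0.017  0.007 -1.   ] j [-0.15  0.68  0.62  1.97 -0.65  0.68 -0.82] F [ 0.1  0.2 -0.1] w 0.0181
```

Emit:
send_rows(motion=[{"dp":[-0.003,0,-0.006],"rot":[0,0.006,0],"grip":0.0},{"dp":[0,0,-0.003],"rot":[0,0,0],"grip":0.0},{"dp":[0,0,-0.001],"rot":[0,0,0],"grip":0.0},{"dp":[0,0,0],"rot":[0,0,0],"grip":0.0}])

```text
clock: 35.12
tcp_pos: [0.5301, -0.2303, 0.0167]
orientation: [-2.065, 2.349, -0.005]
contact_force: [-0.5, -0.2, -0.7]
grip_width: 0.0182
```

Emit:
send_rows(motion=[{"dp":[0,0,-0.001],"rot":[0,0,0],"grip":0.0},{"dp":[0,0,0],"rot":[0,0,0],"grip":0.025},{"dp":[0,0,0],"rot":[0,0,0],"grip":0.035},{"dp":[0,0,0.02],"rot":[0,0,0],"grip":0.035},{"dp":[0,0,0.05],"rot":[0,0,0],"grip":0.05},{"dp":[0,0,0.06],"rot":[0,0,0],"grip":0.05},{"dp":[-0.01,0.045,0.03],"rot":[0,0,0],"grip":0.05},{"dp":[-0.01,0.045,0.03],"rot":[0,0,0],"grip":0.05},{"dp":[-0.01,0.045,0.03],"rot":[0,0,0],"grip":0.05},{"dp":[-0.01,0.045,0],"rot":[0,0,0],"grip":0.05},{"dp":[-0.01,0.045,0],"rot":[0,0,0],"grip":0.05},{"dp":[-0.01,0.045,0],"rot":[0,0,0],"grip":0.05},{"dp":[0,0.045,0],"rot":[0,0,0],"grip":0.05},{"dp":[0,0.045,0],"rot":[0,0,0],"grip":0.05},{"dp":[0,0.045,0],"rot":[0,0,0],"grip":0.05},{"dp":[0,0.02,0],"rot":[0,0,0],"grip":0.05},{"dp":[0,0,0],"rot":[0,0,0],"grip":0.05},{"dp":[0,0,0],"rot":[0,0,0],"grip":0.05}])

```text
clock: 37.38
tcp_pos: [0.4669, 0.1986, 0.2574]
orientation: [-2.036, 2.352, -0.004]
contact_force: [-0.0, -0.8, -0.3]
grip_width: 0.0501
```

Run:
```python
from h import *
st(); T=imaging.grab_frame("top"); S=imaging.grab_frame("scene")
crop(T,295,80,500,240,4,"pics/z1.png"); crop(S,210,180,400,370,3,"pics/z2.png")
a=cv2.resize(cv2.imread("pics/z1.png"),(512,400)); b=cv2.resize(cv2.imread("pics/z2.png"),(285*2//2+3,288))
cv2.imwrite("pics/z.png",cv2.imread("pics/z1.png")[:600,:800])
```

```text
t 37.38 tcp [0.4669 0.1986 0.2574] xyaw -98.2 z [ 0.025  0.018 -1.   ] j [-1.26  0.19  0.85  1.98 -0.18  1.01 -2.04] F [-0.  -0.8 -0.3] w 0.0501
```

View pics/z1.png

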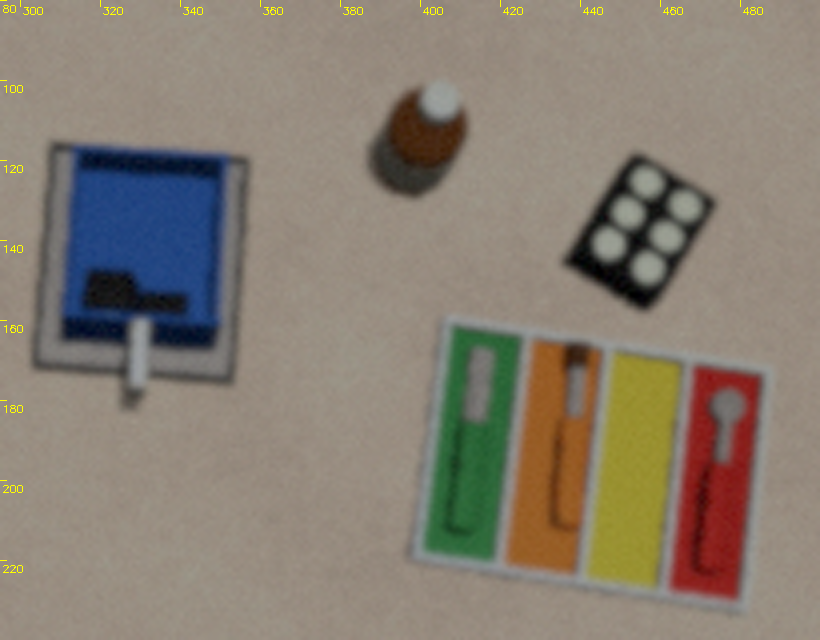

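View pics/z2.png

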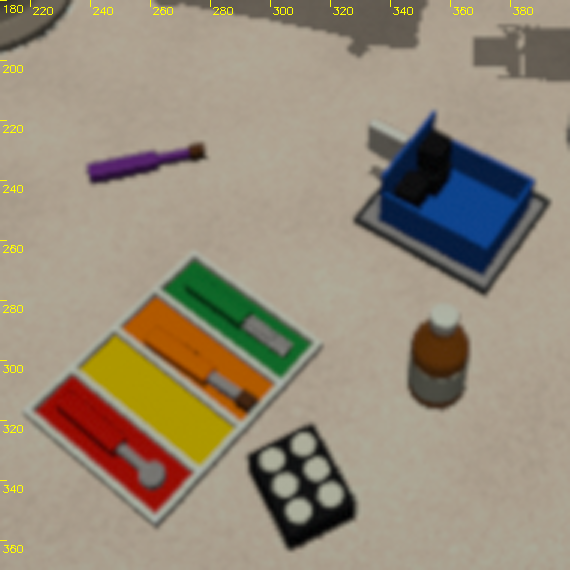

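Run:
```python
from h import *
T=imaging.grab_frame("top"); S=imaging.grab_frame("scene")
u=np.array([np.cos(np.radians(-7.7)),np.sin(np.radians(-7.7))]);v=np.array([-u[1],u[0]])
D={"spat":((409.5,213),(415.8,166.3),(.5495,-.2325),(271,277),(307,298)),"brush":((435.8,212),(439.5,165.8),(.5425,-.29),(258,295),(294.5,314.5)),"scoop":((471.5,223),(477,177),(.527,-.4055),(228,315),(263,341))}
for n,(a,b,c,sa,sb) in D.items():
  for nm,f,p,q in(("T",T,a,b),("S",S,sa,sb)):
    A=onz(f,p,.012)[:2];B=onz(f,q,.01)[:2];d=B-A;L=np.linalg.norm(d);g=A+d/L*.046-np.array(c)
    print(n,nm,"len",L.round(3),"yaw err",(np.degrees(np.arctan2(d[1],d[0]))+7.7).round(1),"grip in lane",(g@u).round(4),(g@v).round(4))
```

```text
spat T len 0.136 yaw err -0.4 grip in lane -0.0197 0.0011
spat S len 0.134 yaw err 6.4 grip in lane -0.0135 -0.0091
brush T len 0.134 yaw err 2.1 grip in lane -0.0061 -0.0116
brush S len 0.128 yaw err 9.6 grip in lane -0.0013 -0.0187
scoop T len 0.133 yaw err -0.8 grip in lane -0.0212 -0.0005
scoop S len 0.132 yaw err 3.1 grip in lane -0.0219 -0.0074
```

The brush sits about 13 mm forward and 11 mm sideways of where I put it. It is still inside tolerance, but I'll regrasp and centre it.

Emit:
send_rows(motion=[{"dp":[0,-0.04,0],"rot":[-0.018,0.025,0.03],"grip":0.04},{"dp":[0.005,-0.041,-0.01],"rot":[0,0,0],"grip":0.04},{"dp":[0.005,-0.041,-0.01],"rot":[0,0,0],"grip":0.04},{"dp":[0.005,-0.041,-0.01],"rot":[0,0,0],"grip":0.04},{"dp":[0.005,-0.041,-0.01],"rot":[0,0,0],"grip":0.04},{"dp":[0.005,-0.041,-0.01],"rot":[0,0,0],"grip":0.04},{"dp":[0.005,-0.041,-0.01],"rot":[0,0,0],"grip":0.04},{"dp":[0.005,-0.041,-0.01],"rot":[0,0,0],"grip":0.04},{"dp":[0.005,-0.041,-0.01],"rot":[0,0,0],"grip":0.04},{"dp":[0.005,-0.041,-0.01],"rot":[0,0,0],"grip":0.04},{"dp":[0.005,-0.041,-0.01],"rot":[0,0,0],"grip":0.04},{"dp":[0.005,-0.03,-0.01],"rot":[0,0,0],"grip":0.04},{"dp":[0,0,0],"rot":[0,0,0],"grip":0.04},{"dp":[0,0,0],"rot":[0,0,0],"grip":0.04}])

```text
clock: 39.33
tcp_pos: [0.5182, -0.3038, 0.1447]
orientation: [-2.08, 2.353, 0.002]
contact_force: [0.1, -0.1, -0.6]
grip_width: 0.0401
```

Run:
```python
from h import *
import pickle
st(); f=imaging.grab_frame("wrist"); pickle.dump(f,open("w6.pkl","wb"))
crop(f,0,0,640,400,1,"pics/y1.png",40)
```

```text
t 39.33 tcp [ 0.5182 -0.3038  0.1447] xyaw -97.0 z [ 0.     0.002 -1.   ] j [-0.14  0.57  0.78  1.86 -0.5   0.93 -0.82] F [ 0.1 -0.1 -0.6] w 0.0401
```

View pics/y1.png

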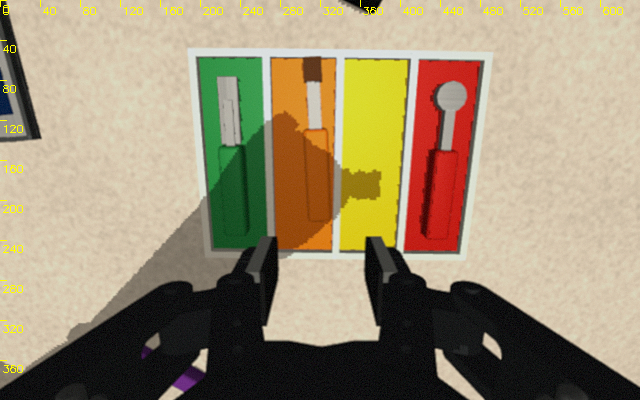

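The brush tip touches the far end of the orange lane and the handle is close to the yellow divider. Handle front is at (315.5,129) and tail at (319,221).

Run:
```python
from h import *
import pickle
f=pickle.load(open("w6.pkl","rb"))
u=np.array([np.cos(np.radians(-7.7)),np.sin(np.radians(-7.7))]);v=np.array([-u[1],u[0]])
C=[onz(f,p,.004)[:2] for p in((270,58),(335,58),(338,250),(273,250))]; print("lane centre",np.mean(C,0))
for n,a,b,c in(("brush",(315.5,129),(319,221),(.5425,-.29)),("spat",(231,145),(235,235),(.5495,-.2325)),("scoop",(446,149),(438,238),(.527,-.4055))):
    A=onz(f,a,.018)[:2];B=onz(f,b,.018)[:2];d=A-B;L=np.linalg.norm(d);g=(A+B)/2+d/L*.007-np.array(c)
    print(n,"handle centre",((A+B)/2).round(4),L.round(4),"yaw",np.degrees(np.arctan2(d[1],d[0])).round(1),"in lane",(g@u).round(4),(g@v).round(4))
```

```text
lane centre [ 0.540544  -0.2929726]
brush handle centre [ 0.5283 -0.3032] 0.078 yaw -5.1 in lane -0.0053 -0.0146
spat handle centre [ 0.5243 -0.2309] 0.0783 yaw -8.6 in lane -0.0182 -0.0019
scoop handle centre [ 0.4997 -0.4059] 0.0779 yaw -6.6 in lane -0.02 -0.0039
```

Emit:
send_rows(motion=[{"dp":[0.009,0.001,-0.02],"rot":[0,0,0.03],"grip":0.036},{"dp":[0,0,-0.04],"rot":[0,0,0],"grip":0.036},{"dp":[0,0,-0.04],"rot":[0,0,0],"grip":0.036},{"dp":[0,0,0],"rot":[0,0,0],"grip":0.036},{"dp":[0,0,0],"rot":[0,0,0],"grip":0.036}])

```text
clock: 40.0
tcp_pos: [0.5315, -0.2965, 0.0407]
orientation: [-2.129, 2.304, 0.002]
contact_force: [0.1, -0.8, 0.7]
grip_width: 0.0361
```

```bash
python3 -c "
from h import *
st()"
```

```text
t 40.0 tcp [ 0.5315 -0.2965  0.0407] xyaw -94.5 z [ 0.003  0.004 -1.   ] j [-0.06  0.71  0.65  1.89 -0.62  0.76 -0.71] F [ 0.1 -0.8  0.7] w 0.0361
```

Emit:
send_rows(motion=[{"dp":[-0.004,-0.0065,-0.01],"rot":[0,0,-0.01],"grip":0.036},{"dp":[0,0,-0.012],"rot":[0,0,0],"grip":0.036},{"dp":[0,0,-0.003],"rot":[0,0,0],"grip":0.036},{"dp":[0,0,0],"rot":[0,0,0],"grip":0.0},{"dp":[0,0,0],"rot":[0,0,0],"grip":0.0},{"dp":[0,0,0],"rot":[0,0,0],"grip":0.0}])

```text
clock: 40.75
tcp_pos: [0.5291, -0.3041, 0.0172]
orientation: [-2.115, 2.312, -0.005]
contact_force: [-0.6, 0.3, -0.5]
grip_width: 0.0178
```

```bash
python3 -c "
from h import *
st()"
```

```text
t 40.75 tcp [ 0.5291 -0.3041  0.0172] xyaw -95.1 z [ 0.008  0.003 -1.   ] j [-0.02  0.74  0.62  1.89 -0.65  0.71 -0.68] F [-0.6  0.3 -0.5] w 0.0178
```

Emit:
send_rows(motion=[{"dp":[0,0,0.015],"rot":[0,0,0],"grip":0.0},{"dp":[-0.0125,0.0145,0],"rot":[0,0,-0.042],"grip":0.0},{"dp":[0,0,0],"rot":[0,0,0],"grip":0.0},{"dp":[0,0,0],"rot":[0,0,0],"grip":0.0}])

```text
clock: 41.25
tcp_pos: [0.5181, -0.2908, 0.0357]
orientation: [-2.066, 2.355, -0.011]
contact_force: [0.9, -0.3, -0.3]
grip_width: 0.0183
```

```bash
python3 -c "
from h import *
st()"
```

```text
t 41.25 tcp [ 0.5181 -0.2908  0.0357] xyaw -97.5 z [ 0.011  0.    -1.   ] j [-0.07  0.69  0.65  1.93 -0.64  0.72 -0.73] F [ 0.9 -0.3 -0.3] w 0.0183
```

Emit:
send_rows(motion=[{"dp":[-0.002,0.001,-0.012],"rot":[0,0.003,0],"grip":0.0},{"dp":[0,0,-0.005],"rot":[0,0,0],"grip":0.0},{"dp":[0,0,0],"rot":[0,0,0],"grip":0.0}])

```text
clock: 41.62
tcp_pos: [0.5166, -0.2906, 0.0174]
orientation: [-2.068, 2.357, -0.009]
contact_force: [0.4, -0.3, -1.0]
grip_width: 0.0179
```

Emit:
send_rows(motion=[{"dp":[0,0,-0.0005],"rot":[0,0,0],"grip":0.02},{"dp":[0,0,0],"rot":[0,0,0],"grip":0.03},{"dp":[0,0,0],"rot":[0,0,0],"grip":0.036},{"dp":[0,0,0.02],"rot":[0,0,0],"grip":0.036},{"dp":[0,0,0.05],"rot":[0,0,0],"grip":0.036},{"dp":[0,0,0.06],"rot":[0,0,0],"grip":0.05},{"dp":[-0.005,0,0.03],"rot":[0,0,0],"grip":0.05},{"dp":[-0.005,0,0],"rot":[0,0,0],"grip":0.05},{"dp":[0,0,0],"rot":[0,0,0],"grip":0.05}])

```text
clock: 42.75
tcp_pos: [0.5057, -0.2918, 0.1875]
orientation: [-2.064, 2.357, -0.014]
contact_force: [0.3, 0.1, 0.5]
grip_width: 0.0502
```

Run:
```python
from h import *
import pickle
st(); f=imaging.grab_frame("wrist"); S=imaging.grab_frame("scene"); pickle.dump((f,S),open("w7.pkl","wb"))
crop(f,0,0,640,300,1,"pics/x1.png",40)
a=cv2.imread("pics/x1.png"); b=cv2.resize(S["img"][190:290,250:430,::-1],(540,300),interpolation=2)
cv2.imwrite("pics/x2.png",np.vstack([a,np.hstack([b,np.zeros((300,100,3),np.uint8)])]))
```

```text
t 42.75 tcp [ 0.5057 -0.2918  0.1875] xyaw -97.6 z [ 0.012 -0.001 -1.   ] j [-0.21  0.48  0.85  1.87 -0.44  0.97 -0.87] F [0.3 0.1 0.5] w 0.0502
```

View pics/x2.png

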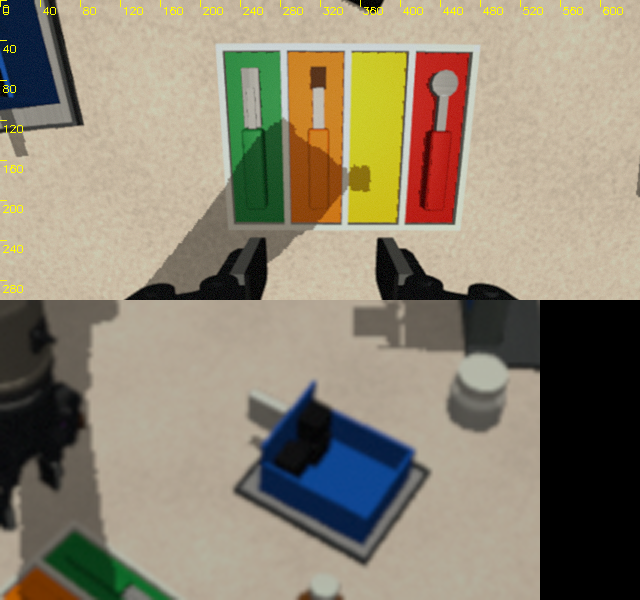

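All three tools lie centred in their lanes, tips away from the robot. The dish is on the pad with its blocks, and the gripper touches nothing.

```bash
python3 -c "
from bench import hand_in; print(hand_in())"
```

```text
the job is handed in; nothing more can be done
None
```

I finished the job and handed it in at about 43 s of the 192 s allowed; the hand-in gives no verdict.

- **Dish and blocks:** I gripped the dish by its fin, held it under the chute and pushed the paddle until the flap opened. All three blocks slid into the dish. I then set the dish inside the pad rim, square to it. The last picture shows it there with two blocks visible; I take the third to be hidden behind them, as all three showed in earlier views.
- **Instruments:** There were only three, with no hook. The green spatula, orange brush and red scoop each lie in the compartment of their own colour, tip away from the robot.
- **Last checks:**
    - The wrist camera put the spatula and scoop grip points 18–20 mm behind their lane centres (20 is ideal), within 4 mm sideways and about 1° in angle.
    - After its first placing the brush was about 13 mm too far forward and 11–15 mm to the side, still just inside tolerance. It may have been the announced knock. I gripped it again and recentred it, and the last picture shows it centred.
    - The gripper was clear of everything, and the bottle, jar and well block looked undisturbed.
- **Disagreement:** Scene-camera readings of the tools differed from the top view by up to about 10 mm and 8°. The points were hard to read in that blurry picture, so I relied on the wrist and top views.

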